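# Unbolt and key open the caddy flap, and hold it

### The job

Open up the rattan-look caddy for me: turn both captive bolt knobs anticlockwise to their end stops so their tabs clear the flap, then take the blue key from its stand, push it all the way into the lock past the sticky pins and only then turn it a quarter turn clockwise to its stop, which lifts the flap ajar. The lock springs back, so finish with the key still gripped in the lock and held fully turned, the flap kept up by the key alone; do not let go. Leave the other things on the counter where they are.

Things in the scene. Friction and masses are not known exactly. Their poses are not given: they have to be found in the camera images.
- caddy: Brown rattan-look caddy fixed to the counter, 200 (x) x 320 (y) x 100 mm high; origin centred under it, front (-x) towards the robot, yaw varies. Its front deck (top 100 mm up, front 65 mm) carries, all at its x = -68 mm: left bolt (y = +110), lock (y = 0), right bolt (y = -110). Behind it the flap, top 102 mm up, hinged along the far edge.
- bolt_left (a joint): Angle of the left (+y) captive bolt knob, rad: 0 = tab straight over the flap, grows anticlockwise seen from above, end stop at 1.40 = fully open. Starts between 0 and 0.3. Light friction (about 0.04 N m), stays where left, does not rise.
- bolt_right (a joint): The same for the right (-y) bolt knob.
- bolt_left_grip (a point): Middle of the left knob's black bar, on its upright axis, 30 mm above the deck (130 mm above the counter). Bar 40 mm along this point's x, 11 mm thick along y, 26 mm high (13 above and below this point). Under it a 24 mm round stem and a flat steel tab, 3 to 6 mm above the deck, that points along +x, 52 mm from the axis. Site turns with the knob.
- bolt_right_grip (a point): The same for the right knob.
- lock (a joint): Angle of the brass lock plug, rad: 0 = at rest, grows clockwise seen from above, end stop at 1.57 (quarter turn). A return spring pulls it back (about 0.08 N m at the stop) as soon as it is let go. Turning it lifts the flap.
- lock_slot (a point): Centre of the keyhole mouth on the lock's upright axis, 103 mm above the counter; square 28 mm brass plug in a round steel bezel. Slot 15.5 mm along this point's x, 7.5 mm along its y, over 35 mm deep, chamfered. Two sprung sticky pins 12 and 24 mm down, on its +x side, resist the key with 5 to 15 N: push on straight down, wiggle if it stalls. Site turns with the plug.
- flap (a joint): Flap opening angle, rad: 0 shut, about 0.27 when the lock is fully turned (front edge up 33 mm). Lifted by the lock alone.
- key: Loose 60 g key, starts upright, blade down, in its stand. Origin: underside of the shoulder, z up. Blade goes 35 mm down, 14 mm along x, 6 mm along y (last 4 mm: 9 x 4.5). Shoulder 24 x 12 x 5 mm rests on the face of lock or stand when fully in. Blue bow to grip from 9 to 41 mm above the origin, 34 mm along x, 10 mm thick along y. Either way round fits.
- key_stand: Fixed light-wood key stand, 50 x 50 x 45 mm high on a white 66 mm square foot 4 mm high; origin at the centre of its underside. It stands left or right in front of the caddy. Slot in its top, along its x, 40 mm deep; lift the key at least 40 mm to clear it.
- ceramic_box: Bystander: terracotta lidded box, 76 x 76 x 69 mm, origin under its centre.
- dropper: Bystander: amber glass dropper bottle, 38 mm across, 93 mm high, origin under its centre.
- soap_cage: Bystander: steel wire soap cage with a soap bar, 116 x 76 x 46 mm, origin under its centre.
- comb: Bystander: black wide comb lying flat, 46 x 170 x 6 mm, in front of the caddy, origin under its centre.
- tumbler: Bystander: white cup, 68 mm across, 90 mm high, beside the caddy, origin under its centre.
- cream_jar: Bystander: jar, 64 mm across, 55 mm high, beside the caddy, beside the caddy, origin under its centre.

How it is judged:
On the way, in this order (a step that is already met when the one before it is completed fails the run):
1. both bolt knobs turned to their end stops (value of joint each of bolt_left, bolt_right above 1.28 rad), for 0.2 s.
2. key fully home in the lock, lock not yet turned (z of key in the frame of lock_slot below 0.003 m and horizontal distance between key and lock_slot below 0.004 m and angle between key's own z axis and vertical below 0.12 rad and value of joint lock below 0.3 rad), for 0.1 s.
At the end, for the whole second after the job is handed in: Both bolts over 1.28 rad; key fully home (shoulder within 4 mm of the lock face, centred within 4 mm, upright, in line with the slot), gripped with over 2 N and holding the lock over 1.40 rad, so that the flap stays over 0.2 rad open with under 2 N from the arm on it (all of step 1 and value of joint lock above 1.4 rad and value of joint flap above 0.2 rad and z of key in the frame of lock_slot below 0.004 m and horizontal distance between key and lock_slot below 0.004 m and angle between key's own z axis and vertical below 0.12 rad and angle between the x axis of key and the x axis of lock_slot, either way round below 0.25 rad and contact force between the fingers and key above 2 N and contact force between the arm and flap below 2 N); the arm keeps its last pose, push and grip.
It fails at once if lock turned without the key fully home (value of joint lock above 0.4 rad and z of key in the frame of lock_slot above 0.006 m).
It fails at once if lock turned before both bolts are open (value of joint lock above 0.4 rad and value of joint any of bolt_left, bolt_right below 1.2 rad).
It fails at once if a bystander disturbed (distance of any of ceramic_box, dropper, soap_cage, comb, tumbler, cream_jar from where it was at the start of the episode above 0.03 m).
It also fails if it takes over 72 s, if anything falls off the work surface, if the arm or the gripper's body presses on something with over 40 N, if the wrist force passes 120 N, or if a joint passes its speed limit or range.

### The arm

A 6-joint arm with a two-finger parallel gripper is mounted at the origin on the work surface. World frame = base frame: x ahead of the robot, y to its left, z up, the work surface at z = 0. Lengths are in m, angles in rad, forces in N, time in s.
With the tool pointing down it reaches from about 0.4 to 0.825 m from the base axis. Payload 7 kg.
Tool frame: the origin (TCP) lies on the centre line of the jaws, within the pads' length; the fingertips stand 14 mm ahead of it and the grasp point (between the pads) lies 5 mm behind it; z points along the fingers, y is the direction in which the jaws open and shut (so a half turn about z gives the same grasp; the last joint's range is limited). The gripper opens to 85 mm and grips with 20 to 120 N. Pads are 22 mm wide; open, the fingers measure 114 mm over their backs; the gripper's body (76 mm by 85 mm) begins 54 mm behind the grasp point. The pads swing forward as they close: fully open they stand 13 mm farther back than shut.
Start: joints at [1.417, 0.359, 0.012, 0, -1.224, -0.288], TCP at [0.289, 0.61, 0.245] pointing down, gripper open.
Joint ranges: [-3.07, 3.07], [-1.43, 2.12], [-1.02, 1.25], [-3.03, 1.67], [-3.05, -0], [-3.03, 3.03]. Speed limits (rad/s): [2.39, 2.39, 3.01, 3.14, 3.14, 3.14].

### API

Orientations are given as a unit quaternion [x, y, z, w].
In Python, from station import observe, viewer, workorder gives the robot as it stands.
- The arm moves only by the tool move_arm, never from a script. Its argument "plan" is a list of rows, each an object of numbers: "x", "y", "z": the shift along the tool's x, y, z in cm; "rx", "ry", "rz": the turn, a rotation vector about the tool's x, y, z in degrees; "fingers": the gripper command: -1 is fully open, 1 is shut, values between are in proportion. In form: [{"x": .., "y": .., "z": .., "rx": .., "ry": .., "rz": .., "fingers": ..}, ...]. A call has 1 to 5 rows; each row is the pose to reach, as a shift and turn from the pose commanded when the call began, along the tool's axes at that moment; what a row does not reach only later rows make up. A row lasts 1/12 s, in which the tool goes at most 41.7 mm and 7.16 degrees, less where a joint would pass 70% of its speed; a pose out of reach is approached as far as the arm can. A call with a gripper value outside its range is refused whole. The fingers move at their own pace and stop on an object; "force" is the grip in N (left out, the last holds). Time passes only in rows, so rows that repeat a pose let the fingers close. It gives the time, the measured TCP pose, the force and the opening at its end, in the units of the state.
- observe(): the state, without advancing time (a new reading comes with each control period).
- viewer.read_camera(name): name is "scene" or "top" or "wrist"; returns the picture (384x512x3 uint8, red, green, blue); there is no depth.
- viewer.get_calibration(name): a dict with "camera_matrix" (3x3 intrinsics, pixels), "R" (3x3) and "t" (3): a world point X has camera coordinates R X + t. Camera axes: x right, y down, z forward; pixel columns grow to the right and rows downward; lengths in m; the calibration is good to about 2 mm. A picture is of the moment at which its call begins: read the wrist's pose just before it. get_calibration takes no time and is no camera call; for the wrist camera it gives the pose at the moment of the call.
- workorder.sign_off(): hands the job in, once; it reports no verdict.
Trained networks look in the newest picture that a camera, given by its name, has taken for a name from the list of things; names that differ only in an ending like _2 or _b are one class to them, and where a whole thing is asked for, a point or a joint stands for the part that bears it (a point fixed in the world has none). Each returns a list of dicts, best first, with "conf" (0 to 1); they miss things now and then, are a little off and sometimes report something else, mostly with a low value. They report only what shows in the picture. A call takes as long as a camera call.
- viewer.masks_of(camera, query): "region" (384x512 bool, what is visible of it) and "rect" ([centre column, centre row, width, height] in pixels, round what is visible of it).
The state is a dict: "time_s": time; "joint_positions": joint angles; "dq": joint speeds; "tau": joint torques, N m; "position": TCP position; "tool_rot": TCP orientation; "ft_force": force on the tool from outside, world axes, zero at the start; "ft_torque": the same for the moment, N m; "width": finger opening in m.
Only numpy, scipy, OpenCV 4.12 (cv2) and the standard library are available. Lean on these libraries where they do the work, as an engineer would, in place of code of your own. Each camera call takes 0.05 s, during which the arm holds its last target. There are 200 camera calls.

## Working session

There is one attempt and no reset: what is moved stays moved. The work goes in short steps, Python scripts to look and compute and a tool call to move; the robot and the scene stay as the last step left them, time stands still between calls to the robot, and variables do not carry over. Pictures are saved under pics/ and viewed, about 8 in all and at most 12, crops included, and the job is handed in when it is done.

Besides the shell and the picture viewer there is one more tool, called as a command line: name --argument value ..., lists and objects as JSON in quotes. move_arm: Moves the arm, as the interface text tells. Its arguments: {"type":"object","properties":{"plan":{"type":"array","items":{"type":"object","properties":{"x":{"type":"number"},"y":{"type":"number"},"z":{"type":"number"},"rx":{"type":"number"},"ry":{"type":"number"},"rz":{"type":"number"},"fingers":{"type":"number"}}}},"force":{"type":"number"}},"required":["plan"]}

```bash
mkdir -p pics; ls; python3 - <<'E'
from station import observe, viewer, workorder
import cv2,numpy as np
s=observe();print({k:np.round(v,3).tolist() for k,v in s.items()})
ims=[]
for c in ["scene","top"]:
    im=viewer.read_camera(c);K=viewer.get_calibration(c);print(c,{k:np.round(v,3).tolist() for k,v in K.items()})
    cv2.imwrite(f"pics/{c}0.png",im[:,:,::-1])
    ims.append(im[:,:,::-1])
    for q in ["caddy","bolt_left","bolt_left_grip","lock","lock_slot","key","key_stand","flap","comb","tumbler","cream_jar","dropper","soap_cage","ceramic_box"]:
        try: print(c,q,[(round(float(m["conf"]),2),np.round(m["rect"]).tolist()) for m in viewer.masks_of(c,q)][:4])
        except Exception as e: print(q,e)
E
```

```text
pics
{'time_s': 0.0, 'joint_positions': [1.417, 0.359, 0.011, -0.0, -1.224, -0.288], 'dq': [-0.001, -0.001, -0.001, -0.0, -0.002, 0.0], 'tau': [-0.001, -58.333, 29.342, 6.937, -0.006, 0.0], 'position': [0.288, 0.61, 0.244], 'tool_rot': [0.976, -0.219, -0.0, 0.001], 'ft_force': [-0.133, 0.192, 0.39], 'ft_torque': [0.057, -0.038, 0.003], 'width': 0.085}
scene {'camera_matrix': [[428.611, 0.0, 259.508], [0.0, 428.611, 195.451], [0.0, 0.0, 1.0]], 'R': [[-0.129, 0.992, -0.003], [0.583, 0.074, -0.809], [-0.802, -0.106, -0.588]], 't': [0.081, -0.255, 1.654]}
scene caddy [(0.61, [264.0, 222.0, 138.0, 93.0])]
scene bolt_left [(0.64, [300.0, 187.0, 15.0, 28.0])]
scene bolt_left_grip [(0.73, [300.0, 187.0, 14.0, 24.0])]
scene lock [(0.62, [258.0, 192.0, 15.0, 9.0])]
scene lock_slot []
scene key [(0.51, [376.0, 178.0, 8.0, 13.0])]
scene key_stand []
scene flap [(0.91, [259.0, 218.0, 131.0, 34.0]), (0.48, [264.0, 220.0, 141.0, 93.0])]
scene comb [(0.59, [277.0, 180.0, 39.0, 5.0])]
scene tumbler [(0.94, [102.0, 188.0, 29.0, 33.0])]
scene cream_jar [(0.72, [260.0, 219.0, 132.0, 33.0]), (0.61, [432.
[... 479 characters left out ...]
210.0, 20.0, 23.0])]
top bolt_left [(0.52, [216.0, 202.0, 13.0, 25.0])]
top bolt_left_grip []
top lock [(0.62, [258.0, 198.0, 10.0, 7.0])]
top lock_slot []
top key [(0.58, [220.0, 200.0, 7.0, 21.0]), (0.43, [146.0, 248.0, 8.0, 9.0])]
top key_stand [(0.66, [149.0, 251.0, 26.0, 31.0])]
top flap [(0.78, [250.0, 170.0, 107.0, 57.0])]
top comb [(0.81, [241.0, 262.0, 54.0, 17.0]), (0.54, [259.0, 200.0, 9.0, 7.0])]
top tumbler [(0.77, [411.0, 213.0, 29.0, 26.0]), (0.22, [107.0, 208.0, 24.0, 22.0])]
top cream_jar [(0.77, [108.0, 208.0, 22.0, 23.0])]
top dropper [(0.52, [142.0, 160.0, 18.0, 16.0])]
top soap_cage [(0.81, [371.0, 171.0, 30.0, 42.0])]
top ceramic_box [(0.58, [369.0, 248.0, 33.0, 27.0])]
```

```bash
python3 - <<'E'
import cv2
im=cv2.imread("pics/top0.png")[120:290,90:330]
cv2.imwrite("pics/v1.png",cv2.resize(im,None,fx=3.3,fy=3.3,interpolation=cv2.INTER_CUBIC))
E
cat > h.py <<'E'
import numpy as np,cv2
from station import observe,viewer
from scipy.spatial.transform import Rotation as Rot
def toworld(cam,px,z,K=None):
    K=K or viewer.get_calibration(cam);R=np.array(K["R"]);t=np.array(K["t"]);C=-R.T@t
    px=np.atleast_2d(np.array(px,float));out=[]
    for p in px:
        d=R.T@np.linalg.solve(np.array(K["camera_matrix"]),[p[0],p[1],1]);out.append(C+d*(z-C[2])/d[2])
    return np.array(out)
def proj(cam,X,K=None):
    K=K or viewer.get_calibration(cam);c=np.array(K["R"])@np.array(X).T+np.array(K["t"])[:,None];p=np.array(K["camera_matrix"])@c;return (p[:2]/p[2]).T
def rel(target_xyz,yaw_deg=None,s=None):
    """shift (cm) in tool axes, and rz deg to bring tool x axis to yaw (mod 180), tool pointing straight down"""
    s=s or observe();R=Rot.from_quat(s["tool_rot"]).as_matrix()
    d=R.T@(np.array(target_xyz)-s["position"])*100
    yaw=np.degrees(np.arctan2(R[1,0],R[0,0]))
    dz=None if yaw_deg is None else -((yaw_deg-yaw+90)%180-90)
    return np.round(d,2),yaw,dz
E
python3 - <<'E'
from h import *
print("stand",toworld("top",[149,251],.04),"key",toworld("top",[146,248],.08),"lock",toworld("top",[258,198],.1),"boltL",toworld("top",[216,202],.13))
print("caddy",toworld("top",[250,170],.1))
for n,p,z in [("comb",(241,262),.003),("tumbler",(411,213),.05),("cream",(108,208),.03),("dropper",(142,160),.05),("box",(369,248),.035)]: print(n,toworld("top",p,z))
E
```

```text
stand [[0.40778681 0.31111774 0.04      ]] key [[0.41331065 0.31241931 0.08      ]] lock [[ 0.56200548 -0.01976317  0.1       ]] boltL [[0.54384655 0.10350223 0.13      ]]
caddy [[0.64800961 0.00443884 0.1       ]]
comb [[0.37770069 0.0312109  0.003     ]]
tumbler [[ 0.52649551 -0.49173027  0.05      ]]
cream [[0.54186161 0.44608718 0.03      ]]
dropper [[0.69130281 0.34258682 0.05      ]]
box [[ 0.41971104 -0.36153195  0.035     ]]
```

View pics/v1.png

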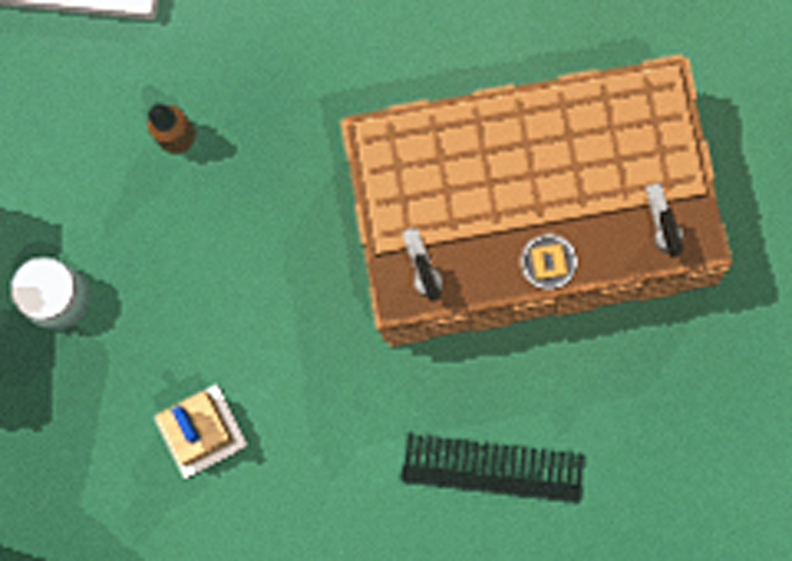

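```bash
python3 - <<'E'
from h import *
s=observe();T=Rot.from_quat(s["tool_rot"]).as_matrix();K=viewer.get_calibration("wrist");R=np.array(K["R"]);C=-R.T@np.array(K["t"])
print("cam pos in tool",T.T@(C-s["position"]),"axes(tool) cols x,y,z\n",np.round(T.T@R.T,3),K["camera_matrix"])
print(rel([.43,.25,.33],0), rel([.56,-.02,.33],11))
E
```

```text
cam pos in tool [ 0.07071609  0.00030823 -0.12874048] axes(tool) cols x,y,z
 [[-0.    -0.96  -0.28 ]
 [ 1.    -0.001  0.   ]
 [-0.    -0.28   0.96 ]] [[320.45160419   0.         254.83841693]
 [  0.         320.45160419 189.36792753]
 [  0.           0.           1.        ]]
(array([28.18, 26.51, -8.47]), np.float64(-25.312039083587567), np.float64(-25.312039083587564)) (array([51.48, 45.36, -8.47]), np.float64(-25.312039083587567), np.float64(-36.312039083587564))
```

move_arm --plan '[{"x":3,"y":2.5,"z":-1},{"x":6,"y":5,"z":-2},{"x":9,"y":7.5,"z":-3},{"x":11,"y":9.5,"z":-4},{"x":13,"y":11,"z":-4.5}]'

```text
$.plan[0]: bad value
```

move_arm --plan '[{"x":3,"y":2.5,"z":-1,"rz":-5},{"x":6,"y":5,"z":-2,"rz":-11},{"x":9,"y":7.5,"z":-3,"rz":-17},{"x":12,"y":10,"z":-4,"rz":-22},{"x":13,"y":11,"z":-4.5,"rz":-25.3}]'

```text
$.plan[0]: bad value
```

move_arm --plan '[{},{}]'

```text
$.plan[0]: bad value
```

```bash
python3 - <<'E'
from h import *
s=observe();print(s["time_s"],s["position"],rel([.6,-.02,.33],0),s["joint_positions"])
K=viewer.get_calibration("wrist");im=viewer.read_camera("wrist")
cv2.imwrite("pics/w1.png",im[:,:,::-1]);np.savez("w1.npz",**K)
for q in ["key","key_stand"]:
    for m in viewer.masks_of("wrist",q)[:2]:
        print(q,m["conf"],m["rect"]);
        c=cv2.findContours(m["region"].astype(np.uint8),0,2)[0];c=max(c,key=len);print(cv2.minAreaRect(c))
E
```

```text
1.5 [0.28859191 0.61017475 0.24528457] (array([55.09, 43.65, -8.47]), np.float64(-25.312039083587567), np.float64(-25.312039083587564)) [ 1.41712207e+00  3.58621754e-01  1.19022463e-02 -2.53650510e-05
 -1.22408745e+00 -2.88095549e-01]
```

View pics/w1.png

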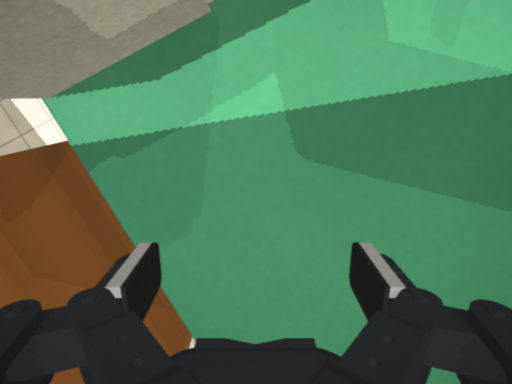

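move_arm --plan '[{"x":3,"y":2.5,"z":-1,"rx":0,"ry":0,"rz":0,"fingers":-1},{"x":6,"y":5,"z":-2,"rx":0,"ry":0,"rz":0,"fingers":-1},{"x":9,"y":7.5,"z":-3,"rx":0,"ry":0,"rz":0,"fingers":-1},{"x":11,"y":9.5,"z":-4,"rx":0,"ry":0,"rz":0,"fingers":-1},{"x":13,"y":11,"z":-4.5,"rx":0,"ry":0,"rz":0,"fingers":-1}]'

```text
time_s: 2.07
position: [0.3598, 0.4533, 0.2921]
tool_rot: [0.976, -0.219, 0.0, -0.001]
ft_force: [0.7, 1.0, 1.2]
width: 0.0857
```

move_arm --plan '[{"x":3,"y":2.5,"z":-1,"rx":0,"ry":0,"rz":-5,"fingers":-1},{"x":6,"y":5,"z":-2,"rx":0,"ry":0,"rz":-11,"fingers":-1},{"x":9,"y":7.5,"z":-3,"rx":0,"ry":0,"rz":-17,"fingers":-1},{"x":12,"y":10,"z":-4,"rx":0,"ry":0,"rz":-22,"fingers":-1},{"x":13,"y":11,"z":-4.5,"rx":0,"ry":0,"rz":-25.3,"fingers":-1}]'

```text
time_s: 2.48
position: [0.4309, 0.2967, 0.3372]
tool_rot: [1.0, 0.001, 0.001, -0.001]
ft_force: [-0.2, 0.4, -0.0]
width: 0.0854
```

move_arm --plan '[{"x":0,"y":0,"z":0,"rx":0,"ry":0,"rz":0,"fingers":-1},{"x":0,"y":0,"z":0,"rx":0,"ry":0,"rz":0,"fingers":-1}]'

```text
time_s: 2.65
position: [0.43, 0.2994, 0.336]
tool_rot: [1.0, -0.001, 0.0, -0.001]
ft_force: [-1.0, 1.2, -0.4]
width: 0.085
```

```bash
python3 - <<'E'
from h import *
s=observe();print(s["time_s"],s["position"],rel([.57,-.02,.33],0),s["joint_positions"])
K=viewer.get_calibration("wrist");im=viewer.read_camera("wrist")
cv2.imwrite("pics/w2.png",im[:,:,::-1]);np.savez("w2.npz",**K)
for q in ["key","key_stand"]:
    for m in viewer.masks_of("wrist",q)[:2]:
        print(q,m["conf"],m["rect"]);
        c=cv2.findContours(m["region"].astype(np.uint8),0,2)[0];c=max(c,key=len);print(cv2.minAreaRect(c))
E
```

```text
2.65 [0.42997223 0.29938752 0.33596727] (array([14.1 , 31.9 ,  0.56]), np.float64(-0.1683115134566539), np.float64(-0.16831151345665774)) [ 9.82942381e-01  5.86264841e-02 -1.67804360e-01 -1.12308022e-04
 -1.34277376e+00  5.84942202e-01]
key 0.62 [243.9, 168.2, 18.3, 32.6]
((243.45755004882812, 168.5236053466797), (28.94431495666504, 11.946815490722656), 60.945396423339844)
key_stand 0.58 [244.4, 159.5, 54.5, 63.4]
((244.5986328125, 158.25460815429688), (47.2067985534668, 45.64904022216797), 61.69924545288086)
key_stand 0.4 [244.3, 168.6, 19.0, 30.8]
((243.6822967529297, 168.0613555908203), (29.200908660888672, 12.497509002685547), 57.2647705078125)
```

View pics/w2.png

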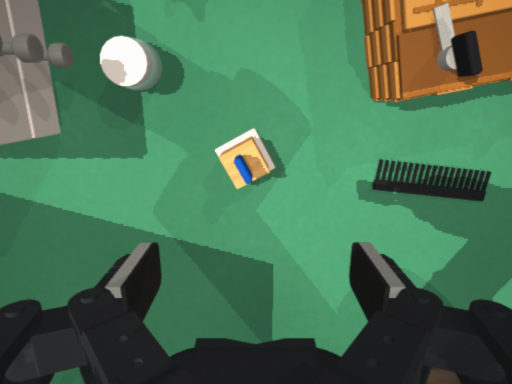

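move_arm --plan '[{"x":1.5,"y":3,"z":0,"rx":0,"ry":0,"rz":0,"fingers":-1},{"x":3,"y":6.5,"z":0,"rx":0,"ry":0,"rz":0,"fingers":-1},{"x":4.5,"y":10,"z":0,"rx":0,"ry":0,"rz":0,"fingers":-1},{"x":6,"y":13.5,"z":0,"rx":0,"ry":0,"rz":0,"fingers":-1},{"x":7,"y":16,"z":0,"rx":0,"ry":0,"rz":0,"fingers":-1}]'

```text
time_s: 3.22
position: [0.4999, 0.1389, 0.3348]
tool_rot: [1.0, 0.0, -0.0, 0.0]
ft_force: [0.1, 0.4, -0.4]
width: 0.0854
```

move_arm --plan '[{"x":1.5,"y":3,"z":0,"rx":0,"ry":0,"rz":0,"fingers":-1},{"x":3,"y":6.5,"z":0,"rx":0,"ry":0,"rz":0,"fingers":-1},{"x":4.5,"y":10,"z":0,"rx":0,"ry":0,"rz":0,"fingers":-1},{"x":6,"y":13.5,"z":0,"rx":0,"ry":0,"rz":0,"fingers":-1},{"x":7,"y":16,"z":0,"rx":0,"ry":0,"rz":0,"fingers":-1}]'

```text
time_s: 3.63
position: [0.5705, -0.0213, 0.3344]
tool_rot: [1.0, -0.0, -0.001, 0.0]
ft_force: [1.6, 0.8, -0.7]
width: 0.0853
```

move_arm --plan '[{"x":0,"y":0,"z":0,"rx":0,"ry":0,"rz":0,"fingers":-1},{"x":0,"y":0,"z":0,"rx":0,"ry":0,"rz":0,"fingers":-1}]'

```text
time_s: 3.8
position: [0.5699, -0.0203, 0.334]
tool_rot: [1.0, -0.001, -0.001, 0.0]
ft_force: [0.8, 0.4, 0.3]
width: 0.0853
```

```bash
python3 - <<'E'
from h import *
s=observe();print(s["time_s"],s["position"],s["joint_positions"])
K=viewer.get_calibration("wrist");im=viewer.read_camera("wrist")
cv2.imwrite("pics/w3.png",im[:,:,::-1]);np.savez("w3.npz",**K)
for q in ["lock","bolt_left","bolt_right","bolt_left_grip","bolt_right_grip","flap"]:
    for m in viewer.masks_of("wrist",q)[:3]:
        c=cv2.findContours(m["region"].astype(np.uint8),0,2)[0];c=max(c,key=len);print(q,m["conf"],m["rect"],cv2.minAreaRect(c))
E
```

```text
3.8 [ 0.5699334  -0.02031368  0.33401661] [ 3.07280324e-01  1.42440859e-01 -7.71011007e-02 -1.46781214e-04
 -1.35341367e+00  1.26127656e+00]
lock 0.76 [244.5, 166.9, 27.2, 22.1] ((248.6999969482422, 168.59999084472656), (23.118043899536133, 23.327573776245117), 77.90524291992188)
bolt_left 0.67 [148.1, 181.2, 35.9, 71.2] ((145.52830505371094, 177.65093994140625), (68.47564697265625, 29.041446685791016), 60.945396423339844)
bolt_right 0.97 [345.9, 140.4, 36.4, 69.9] ((343.3461608886719, 140.7307586669922), (73.73966217041016, 24.71063232421875), 78.69007110595703)
bolt_left_grip 0.82 [148.6, 179.7, 33.9, 73.8] ((145.83758544921875, 177.95223999023438), (67.59796142578125, 27.853233337402344), 61.38954162597656)
bolt_right_grip 0.98 [343.0, 141.9, 26.3, 70.8] ((343.0588684082031, 141.23529052734375), (74.21589660644531, 25.70877456665039), 75.96376037597656)
flap 0.85 [226.9, 81.8, 300.9, 161.5] ((231.8684539794922, 75.93877410888672), (127.11167907714844, 298.322021484375), 78.92979431152344)
```

View pics/w3.png

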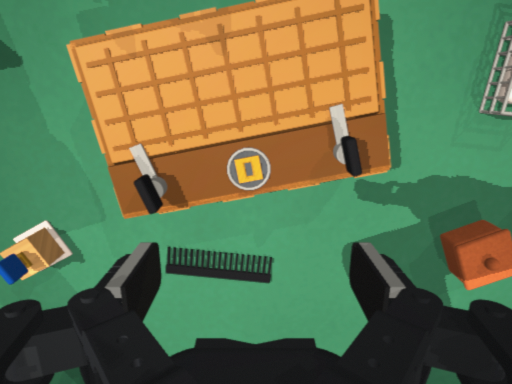

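```bash
cat >> h.py <<'E'
from scipy.optimize import minimize
def fitbox(mask,K,x0,L,W,z0,z1):
    cs=np.array([[a*L/2,b*W/2,z] for a in(-1,1) for b in(-1,1) for z in(z0,z1)])
    S=8
    def cost(p):
        c,s=np.cos(p[2]),np.sin(p[2]);X=cs.copy();X[:,0]=p[0]+c*cs[:,0]-s*cs[:,1];X[:,1]=p[1]+s*cs[:,0]+c*cs[:,1]
        h=cv2.convexHull(proj(None,X,K).astype(np.float32)).reshape(-1,2)
        r=np.zeros((384*4,512*4),np.uint8);cv2.fillPoly(r,[np.round((h*4+1.5)*16).astype(np.int32)],1,shift=4)
        r=cv2.resize(r.astype(np.float32),(512,384),interpolation=cv2.INTER_AREA)
        return np.minimum(r,mask).sum()/-np.maximum(r,mask).sum()
    b=None
    for dy in (-.3,0,.3):
        s=np.array([x0[0],x0[1],x0[2]+dy]);sim=np.vstack([s,s+[.006,0,0],s+[0,.006,0],s+[0,0,.2]])
        o=minimize(cost,s,method="Nelder-Mead",options=dict(initial_simplex=sim,xatol=1e-5,fatol=1e-5,maxiter=200))
        if b is None or o.fun<b.fun:b=o
    return b.x,-b.fun
def pick(m,near):
    n,l,st,ce=cv2.connectedComponentsWithStats(m.astype(np.uint8));ok=[i for i in range(1,n) if st[i,4]>20]
    i=min(ok,key=lambda i:np.hypot(*(ce[i]-near)));return (l==i).astype(np.float32),ce[i],st[i,4]
E
python3 - <<'E'
from h import *
im=cv2.imread("pics/w3.png").astype(int);K=dict(np.load("w3.npz"))
dark=im.max(2)<60
for n,px in [("L",(148,193)),("R",(351,157))]:
    m,c,a=pick(dark,px);w=toworld(None,c,.13,K)[0]
    p,i=fitbox(m,K,[w[0],w[1],.35],.04,.011,.117,.143);print(n,c,a,p[:2],np.degrees(p[2]),i)
hsv=cv2.cvtColor(im.astype(np.uint8),cv2.COLOR_BGR2HSV)
g=(hsv[...,1]>180)&(hsv[...,2]>180)&(abs(hsv[...,0].astype(int)-23)<5)
m,c,a=pick(g,(248,169));c2=cv2.minAreaRect(cv2.findContours(m.astype(np.uint8),0,2)[0][0]);print("lock",c,a,c2,toworld(None,c2[0],.103,K))
im=cv2.imread("pics/w2.png");K=dict(np.load("w2.npz"));b=im.astype(int)
m,c,a=pick((b[...,0]>b[...,1]+40)&(b[...,0]>b[...,2]+40),(244,168));w=toworld(None,c,.075,K)[0]
for z in(.045,.049):
    p,i=fitbox(m,K,[w[0],w[1],.5],.034,.010,z+.009,z+.041);print("key",c,a,p[:2],np.degrees(p[2]),i)
E
```

```text
L [148.23560209 193.29668412] 573 [0.53844548 0.09467348] 13.679212187912249 0.7516409754753113
R [351.26542056 155.08411215] 535 [ 0.5808417  -0.12101451] 20.30616642387556 0.7814363241195679
lock [248.34862385 168.7293578 ] 436 ((248.4615478515625, 168.8076934814453), (23.337818145751953, 23.337818145751953), 78.69007110595703) [[ 0.55978165 -0.01330648  0.103     ]]
key [242.91967871 168.90361446] 249 [0.41242066 0.31442431] 23.18072165599905 0.7459722757339478
key [242.91967871 168.90361446] 249 [0.41390894 0.31442358] 21.89628129559941 0.7277055382728577
```

```bash
python3 - <<'E'
from h import *
im=cv2.imread("pics/w3.png");K=dict(np.load("w3.npz"))
for n,px,ax in [("L",(137,148.5),(.5384,.0947)),("R",(337.5,107),(.5808,-.121))]:
    d=toworld(None,px,.1055,K)[0,:2]-ax;print(n,np.hypot(*d),np.degrees(np.arctan2(d[1],d[0])))
    print(proj(None,[[*ax,.143],[*ax,.117],[*ax,.106]],K))
hsv=cv2.cvtColor(im,cv2.COLOR_BGR2HSV);dark=im.max(2)<60
out=[]
for (cx,cy),ax,ths in [((148,180),(.5384,.0947),(14,20,26)),((345,140),(.5808,-.121),(14,20,26))]:
    crop=cv2.resize(im[cy-45:cy+45,cx-32:cx+33],None,fx=6,fy=6,interpolation=cv2.INTER_CUBIC)
    for th,col in zip(ths,[(255,0,0),(0,255,0),(0,0,255)]):
        t=np.radians(th);d=np.array([np.cos(t),np.sin(t)]);e=np.array([-d[1],d[0]])
        X=[[*(np.array(ax)+a*.02*d+b*.0055*e),.143] for a,b in((1,1),(1,-1),(-1,-1),(-1,1))]
        cv2.polylines(crop,[np.round((proj(None,X,K)-[cx-32,cy-45]+.5)*6).astype(int)],True,col,1)
    out.append(crop)
cv2.imwrite("pics/v4.png",np.hstack(out))
E
```

```text
L 0.04845286836251558 19.897577242842605
[[144.77229096 197.48358153]
 [152.371129   190.40716572]
 [155.27839732 187.6997729 ]]
R 0.04878823872913406 12.911513125020557
[[354.22479862 156.87897737]
 [347.0912172  152.46645805]
 [344.37156484 150.78420087]]
```

View pics/v4.png

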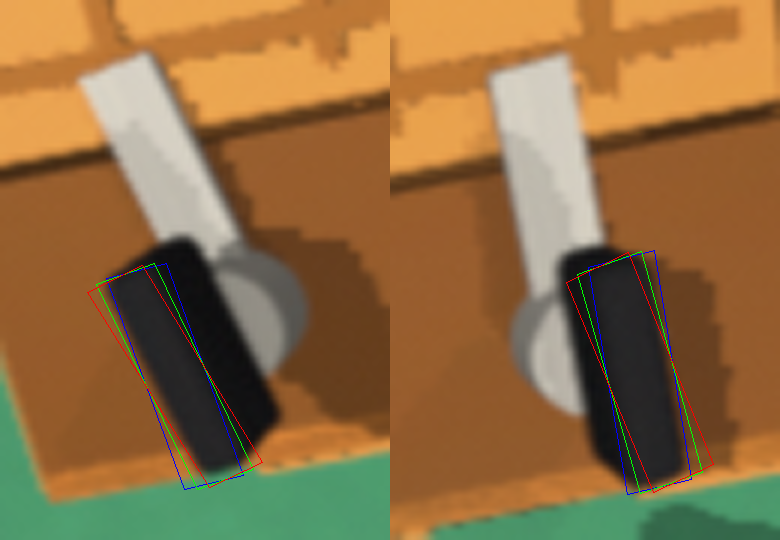

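move_arm --plan '[{"x":0.2,"y":2,"z":0,"rx":0,"ry":0,"rz":6.7,"fingers":-1},{"x":0.4,"y":4,"z":0,"rx":0,"ry":0,"rz":13.4,"fingers":-1},{"x":0.6,"y":6,"z":0,"rx":0,"ry":0,"rz":20.1,"fingers":-1},{"x":0.9,"y":8,"z":0,"rx":0,"ry":0,"rz":26.8,"fingers":-1},{"x":1.1,"y":10,"z":0,"rx":0,"ry":0,"rz":33.4,"fingers":-1}]'

```text
time_s: 4.57
position: [0.5806, -0.1201, 0.3356]
tool_rot: [0.957, -0.29, 0.0, -0.0]
ft_force: [-0.4, 1.4, 0.8]
width: 0.0851
```

move_arm --plan '[{"x":0,"y":0,"z":0.5,"rx":0,"ry":0,"rz":6.7,"fingers":-1},{"x":0,"y":0,"z":1,"rx":0,"ry":0,"rz":13.4,"fingers":-1},{"x":0,"y":0,"z":1.5,"rx":0,"ry":0,"rz":20.1,"fingers":-1},{"x":0,"y":0,"z":2,"rx":0,"ry":0,"rz":26.8,"fingers":-1},{"x":0,"y":0,"z":2.5,"rx":0,"ry":0,"rz":33.4,"fingers":-1}]'

```text
time_s: 4.98
position: [0.5805, -0.1194, 0.3103]
tool_rot: [0.833, -0.553, 0.0, -0.0]
ft_force: [-1.1, 0.7, -0.4]
width: 0.0856
```

move_arm --plan '[{"x":0,"y":0,"z":0.5,"rx":0,"ry":0,"rz":6.7,"fingers":-1},{"x":0,"y":0,"z":1,"rx":0,"ry":0,"rz":13.4,"fingers":-1},{"x":0,"y":0,"z":1.5,"rx":0,"ry":0,"rz":20.1,"fingers":-1},{"x":0,"y":0,"z":2,"rx":0,"ry":0,"rz":26.8,"fingers":-1},{"x":0,"y":0,"z":2.5,"rx":0,"ry":0,"rz":33.4,"fingers":-1}]'

```text
time_s: 5.4
position: [0.5805, -0.1193, 0.2853]
tool_rot: [-0.639, 0.769, -0.0, 0.0]
ft_force: [0.1, -1.1, -0.2]
width: 0.0855
```

move_arm --plan '[{"x":0,"y":0,"z":0.5,"rx":0,"ry":0,"rz":6.7,"fingers":-1},{"x":0,"y":0,"z":1,"rx":0,"ry":0,"rz":13.4,"fingers":-1},{"x":0,"y":0,"z":1.5,"rx":0,"ry":0,"rz":20.1,"fingers":-1},{"x":0,"y":0,"z":2,"rx":0,"ry":0,"rz":26.8,"fingers":-1},{"x":0,"y":0,"z":2.5,"rx":0,"ry":0,"rz":33.4,"fingers":-1}]'

```text
time_s: 5.82
position: [0.5805, -0.1193, 0.2603]
tool_rot: [-0.392, 0.92, -0.0, 0.0]
ft_force: [1.0, 0.5, 0.2]
width: 0.0851
```

move_arm --plan '[{"x":0,"y":0,"z":0.5,"rx":0,"ry":0,"rz":6.7,"fingers":-1},{"x":0,"y":0,"z":1,"rx":0,"ry":0,"rz":13.4,"fingers":-1},{"x":0,"y":0,"z":1.5,"rx":0,"ry":0,"rz":20.1,"fingers":-1},{"x":0,"y":0,"z":2,"rx":0,"ry":0,"rz":26.8,"fingers":-1},{"x":0,"y":0,"z":2.5,"rx":0,"ry":0,"rz":33.4,"fingers":-1}]'

```text
time_s: 6.23
position: [0.5805, -0.1193, 0.2353]
tool_rot: [-0.111, 0.994, 0.0, 0.0]
ft_force: [0.2, -0.5, -0.1]
width: 0.0853
```

move_arm --plan '[{"x":0,"y":0,"z":0,"rx":0,"ry":0,"rz":0,"fingers":-1},{"x":0,"y":0,"z":0,"rx":0,"ry":0,"rz":0,"fingers":-1}]'

```text
time_s: 6.4
position: [0.5804, -0.1195, 0.2354]
tool_rot: [-0.115, 0.993, -0.0, -0.0]
ft_force: [0.6, 0.4, 0.2]
width: 0.0855
```

```bash
cat >> h.py <<'E'
def snap(name):
    s=observe();K=viewer.get_calibration("wrist");im=viewer.read_camera("wrist")[:,:,::-1].copy();cv2.imwrite(f"pics/{name}.png",im);np.savez(name+".npz",**K);return s,K,im
def boxlines(im,K,ax,th,L,W,z,col,f=1,o=(0,0)):
    t=np.radians(th);d=np.array([np.cos(t),np.sin(t)]);e=np.array([-d[1],d[0]])
    X=[[*(np.array(ax)+a*L/2*d+b*W/2*e),z] for a,b in((1,1),(1,-1),(-1,-1),(-1,1))]
    cv2.polylines(im,[np.round((proj(None,X,K)-np.array(o)+.5)*f).astype(int)],True,col,1)
E
python3 - <<'E'
from h import *
s,K,im=snap("w4");print(s["time_s"],s["position"],rel([.5808,-.12,.128],13,s),s["joint_positions"])
big=cv2.resize(im,None,fx=1.5,fy=1.5,interpolation=cv2.INTER_CUBIC)
boxlines(big,K,(.5808,-.12),13,.04,.011,.143,(0,255,0),1.5)
boxlines(big,K,(.5598,-.0133),11.2,.028,.028,.103,(0,0,255),1.5)
cv2.imwrite("pics/v5.png",big)
E
```

```text
6.4 [ 0.58044074 -0.11947614  0.23536481] (array([-0.03, -0.06, 10.74]), np.float64(-166.76318470773305), np.float64(0.23681529226695375)) [ 1.26642569e-01  2.31106321e-01 -1.90594918e-01  9.60493513e-05
 -1.14934735e+00 -1.46645218e+00]
```

View pics/v5.png

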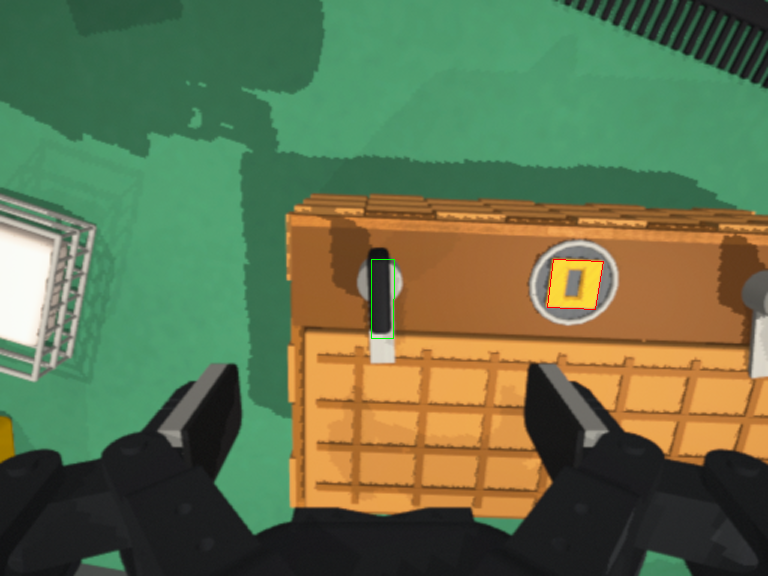

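move_arm --plan '[{"x":0,"y":-0.1,"z":3,"rx":0,"ry":0,"rz":0,"fingers":-1},{"x":0,"y":-0.1,"z":6,"rx":0,"ry":0,"rz":0,"fingers":-0.5},{"x":0,"y":-0.1,"z":9,"rx":0,"ry":0,"rz":0,"fingers":-0.5},{"x":0,"y":-0.1,"z":10.7,"rx":0,"ry":0,"rz":0,"fingers":0},{"x":0,"y":-0.1,"z":10.7,"rx":0,"ry":0,"rz":0,"fingers":0.3}]' --force 35

```text
time_s: 6.87
position: [0.5784, -0.1207, 0.1247]
tool_rot: [-0.114, 0.993, 0.0, -0.003]
ft_force: [-0.5, -0.3, -0.8]
width: 0.041
```

move_arm --plan '[{"x":0,"y":0,"z":0,"rx":0,"ry":0,"rz":0,"fingers":1},{"x":0,"y":0,"z":0,"rx":0,"ry":0,"rz":0,"fingers":1},{"x":0,"y":0,"z":0,"rx":0,"ry":0,"rz":0,"fingers":1},{"x":0,"y":0,"z":0,"rx":0,"ry":0,"rz":0,"fingers":1},{"x":0,"y":0,"z":0,"rx":0,"ry":0,"rz":0,"fingers":1}]' --force 35

```text
time_s: 7.28
position: [0.5813, -0.121, 0.1295]
tool_rot: [-0.113, 0.994, -0.0, 0.001]
ft_force: [0.4, -1.2, -1.3]
width: 0.0196
```

move_arm --plan '[{"x":0,"y":0,"z":0,"rx":0,"ry":0,"rz":0,"fingers":1},{"x":0,"y":0,"z":0,"rx":0,"ry":0,"rz":0,"fingers":1},{"x":0,"y":0,"z":0,"rx":0,"ry":0,"rz":0,"fingers":1}]'

```text
time_s: 7.53
position: [0.5813, -0.121, 0.1294]
tool_rot: [-0.113, 0.994, -0.0, 0.001]
ft_force: [-0.6, -1.1, 4.5]
width: 0.0198
```

```bash
python3 - <<'E'
from h import *
s,K,im=snap("w5");print(s["ft_force"],s["ft_torque"],s["tau"],s["width"])
a=cv2.resize(im[150:384,110:400],None,fx=2.5,fy=2.5,interpolation=cv2.INTER_CUBIC);cv2.imwrite("pics/v6.png",a)
E
```

```text
[-0.56090239 -1.13392059  4.52625088] [-0.56867363  0.26552649  0.01086446] [ 9.28589143e-01 -4.87812638e+01  2.38372993e+01  4.90484923e+00
  3.55041828e-01 -4.11770030e-03] 0.019833945368010388
```

View pics/v6.png

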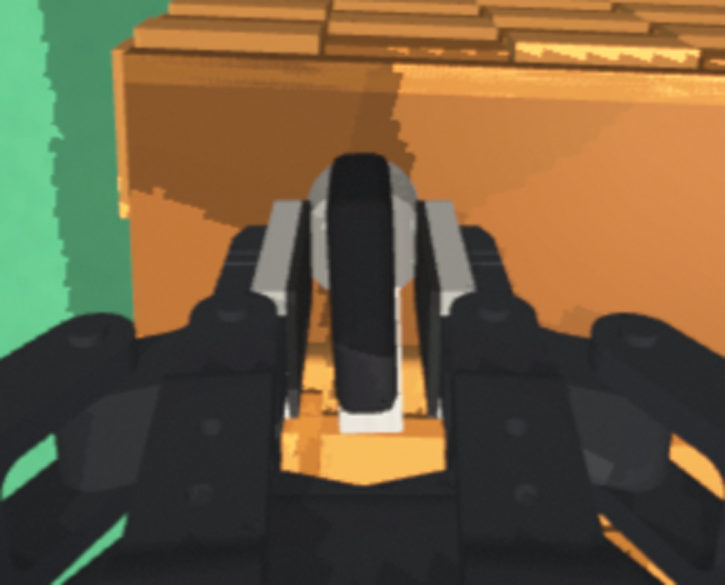

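move_arm --plan '[{"x":0,"y":0,"z":0,"rx":0,"ry":0,"rz":0,"fingers":0.3},{"x":0,"y":0,"z":-0.8,"rx":0,"ry":0,"rz":0,"fingers":0.3},{"x":0,"y":0,"z":-0.8,"rx":0,"ry":0,"rz":0,"fingers":0.3},{"x":0,"y":0,"z":-0.8,"rx":0,"ry":0,"rz":0,"fingers":1},{"x":0,"y":0,"z":-0.8,"rx":0,"ry":0,"rz":0,"fingers":1}]'

```text
time_s: 8.0
position: [0.581, -0.1211, 0.1367]
tool_rot: [-0.113, 0.994, -0.0, 0.0]
ft_force: [-0.5, -1.1, -0.0]
width: 0.0099
```

move_arm --plan '[{"x":0,"y":0,"z":0,"rx":0,"ry":0,"rz":0,"fingers":1},{"x":0,"y":0,"z":0,"rx":0,"ry":0,"rz":0,"fingers":1},{"x":0,"y":0,"z":0,"rx":0,"ry":0,"rz":0,"fingers":1},{"x":0,"y":0,"z":0,"rx":0,"ry":0,"rz":0,"fingers":1}]'

```text
time_s: 8.33
position: [0.5809, -0.1211, 0.1366]
tool_rot: [-0.113, 0.994, -0.0, 0.0]
ft_force: [-0.7, -1.5, 5.6]
width: 0.0101
```

move_arm --plan '[{"x":0,"y":0,"z":0,"rx":0,"ry":0,"rz":-6,"fingers":1},{"x":0,"y":0,"z":0,"rx":0,"ry":0,"rz":-12,"fingers":1},{"x":0,"y":0,"z":0,"rx":0,"ry":0,"rz":-18,"fingers":1},{"x":0,"y":0,"z":0,"rx":0,"ry":0,"rz":-24,"fingers":1},{"x":0,"y":0,"z":0,"rx":0,"ry":0,"rz":-30,"fingers":1}]'

```text
time_s: 8.75
position: [0.5808, -0.121, 0.1366]
tool_rot: [-0.369, 0.93, -0.0, 0.0]
ft_force: [-0.5, -0.8, 5.5]
width: 0.0095
```

move_arm --plan '[{"x":0,"y":0,"z":0,"rx":0,"ry":0,"rz":-6,"fingers":1},{"x":0,"y":0,"z":0,"rx":0,"ry":0,"rz":-12,"fingers":1},{"x":0,"y":0,"z":0,"rx":0,"ry":0,"rz":-18,"fingers":1},{"x":0,"y":0,"z":0,"rx":0,"ry":0,"rz":-24,"fingers":1},{"x":0,"y":0,"z":0,"rx":0,"ry":0,"rz":-30,"fingers":1}]'

```text
time_s: 9.17
position: [0.5808, -0.121, 0.1366]
tool_rot: [-0.597, 0.802, -0.0, 0.0]
ft_force: [-1.2, -2.0, 5.9]
width: 0.0102
```

move_arm --plan '[{"x":0,"y":0,"z":0,"rx":0,"ry":0,"rz":-5,"fingers":1},{"x":0,"y":0,"z":0,"rx":0,"ry":0,"rz":-10,"fingers":1},{"x":0,"y":0,"z":0,"rx":0,"ry":0,"rz":-15,"fingers":1},{"x":0,"y":0,"z":0,"rx":0,"ry":0,"rz":-18,"fingers":1},{"x":0,"y":0,"z":0,"rx":0,"ry":0,"rz":-18,"fingers":1}]'

```text
time_s: 9.58
position: [0.5807, -0.121, 0.1366]
tool_rot: [0.714, -0.7, 0.0, -0.0]
ft_force: [-1.5, -1.0, 6.7]
width: 0.0103
```

```bash
python3 - <<'E'
from h import *
s=observe();print(s["ft_force"],s["ft_torque"],s["joint_positions"],rel([.539,.0945,.25],21,s))
E
```

```text
[-1.53734101 -0.97203096  6.65608469] [-0.43471058  0.4992515  -0.18138377] [ 1.23950128e-01  3.17160192e-01 -3.16425672e-01  8.18985748e-05
 -9.37019929e-01 -1.03647704e-01] (array([-21.63,   3.73, -11.34]), np.float64(-88.83397858541684), np.float64(70.16602141458316))
```

move_arm --plan '[{"x":0,"y":0,"z":0,"rx":0,"ry":0,"rz":-2,"fingers":1},{"x":0,"y":0,"z":0,"rx":0,"ry":0,"rz":-2,"fingers":0.2},{"x":0,"y":0,"z":0,"rx":0,"ry":0,"rz":-2,"fingers":0.2},{"x":0,"y":0,"z":-3,"rx":0,"ry":0,"rz":-2,"fingers":0},{"x":0,"y":0,"z":-6.5,"rx":0,"ry":0,"rz":0,"fingers":-0.2}]'

```text
time_s: 10.0
position: [0.5786, -0.1206, 0.1987]
tool_rot: [0.713, -0.701, -0.003, 0.002]
ft_force: [0.8, -0.6, 0.1]
width: 0.0509
```

move_arm --plan '[{"x":-3,"y":0.5,"z":-2,"rx":0,"ry":0,"rz":6,"fingers":-0.4},{"x":-6,"y":1,"z":-4,"rx":0,"ry":0,"rz":12,"fingers":-0.4},{"x":-9,"y":1.6,"z":-4,"rx":0,"ry":0,"rz":18,"fingers":-0.4},{"x":-12,"y":2,"z":-4,"rx":0,"ry":0,"rz":24,"fingers":-0.4},{"x":-15,"y":2.6,"z":-4,"rx":0,"ry":0,"rz":30,"fingers":-0.4}]'

```text
time_s: 10.42
position: [0.5517, 0.0301, 0.2413]
tool_rot: [-0.505, 0.863, 0.0, 0.0]
ft_force: [0.7, 0.2, -0.8]
width: 0.0601
```

```bash
python3 - <<'E'
from h import *
s=observe();print(s["time_s"],s["position"],s["joint_positions"],rel([.539,.0945,.236],21,s))
E
```

```text
10.4167 [0.55167798 0.03013726 0.24131332] [ 4.08745720e-01  1.60411985e-01 -2.66512126e-01 -5.66758782e-04
 -1.14338626e+00 -9.21409746e-01] (array([-4.99,  4.26,  0.54]), np.float64(-119.38694066708712), np.float64(39.61305933291288))
```

move_arm --plan '[{"x":-1,"y":0.9,"z":0,"rx":0,"ry":0,"rz":7,"fingers":-0.4},{"x":-2,"y":1.8,"z":0,"rx":0,"ry":0,"rz":14,"fingers":-0.4},{"x":-3,"y":2.6,"z":0,"rx":0,"ry":0,"rz":21,"fingers":-0.4},{"x":-4,"y":3.4,"z":0.2,"rx":0,"ry":0,"rz":28,"fingers":-0.4},{"x":-5,"y":4.3,"z":0.5,"rx":0,"ry":0,"rz":35,"fingers":-0.4}]'

```text
time_s: 10.83
position: [0.5385, 0.0941, 0.2359]
tool_rot: [-0.222, 0.975, 0.0, -0.0]
ft_force: [-0.1, 0.6, 0.1]
width: 0.0592
```

move_arm --plan '[{"x":0,"y":0,"z":0,"rx":0,"ry":0,"rz":4.6,"fingers":-0.4},{"x":0,"y":0,"z":0,"rx":0,"ry":0,"rz":4.6,"fingers":-0.4},{"x":0,"y":0,"z":0,"rx":0,"ry":0,"rz":4.6,"fingers":-0.4}]'

```text
time_s: 11.08
position: [0.5385, 0.0934, 0.2359]
tool_rot: [-0.187, 0.982, 0.0, -0.0]
ft_force: [0.5, 0.0, 0.1]
width: 0.0597
```

```bash
python3 - <<'E'
from h import *
s,K,im=snap("w6");print(s["time_s"],s["position"],rel([.539,.0945,.136],21,s))
big=cv2.resize(im,None,fx=1.5,fy=1.5,interpolation=cv2.INTER_CUBIC)
boxlines(big,K,(.539,.0945),21,.04,.011,.143,(0,255,0),1.5)
boxlines(big,K,(.5598,-.0133),11.2,.028,.028,.103,(0,0,255),1.5)
boxlines(big,K,(.5808,-.121),91.3,.04,.011,.143,(255,0,0),1.5)
cv2.imwrite("pics/v7.png",big)
E
```

```text
11.0833 [0.53853657 0.09340864 0.23590389] (array([-0.09,  0.08,  9.99]), np.float64(-158.46399995498925), np.float64(0.5360000450107236))
```

View pics/v7.png

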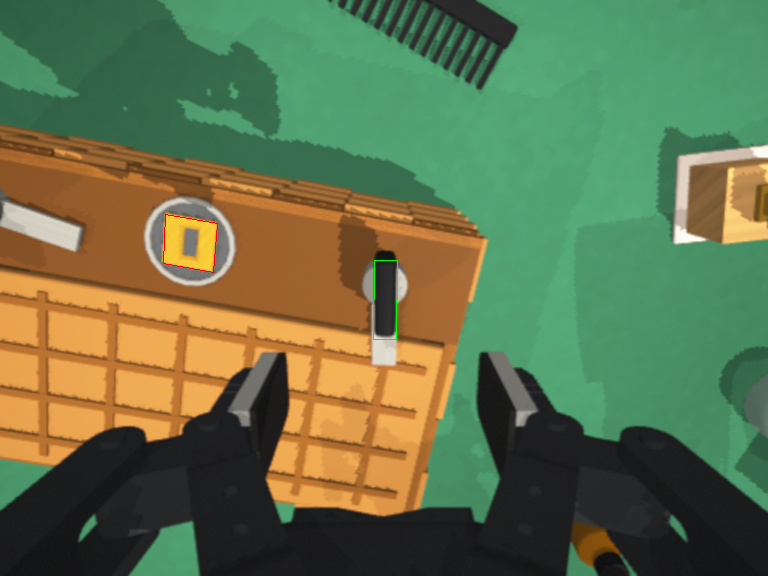

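move_arm --plan '[{"x":0,"y":0.05,"z":3,"rx":0,"ry":0,"rz":0,"fingers":-0.2},{"x":0,"y":0.05,"z":6,"rx":0,"ry":0,"rz":0,"fingers":0},{"x":0,"y":0.05,"z":9,"rx":0,"ry":0,"rz":0,"fingers":0.2},{"x":0,"y":0.05,"z":10,"rx":0,"ry":0,"rz":0,"fingers":0.2},{"x":0,"y":0.05,"z":10,"rx":0,"ry":0,"rz":0,"fingers":0.3}]'

```text
time_s: 11.55
position: [0.5371, 0.0926, 0.1338]
tool_rot: [-0.186, 0.983, -0.001, -0.003]
ft_force: [-0.0, 0.0, -0.5]
width: 0.0301
```

move_arm --plan '[{"x":0,"y":0,"z":0,"rx":0,"ry":0,"rz":0,"fingers":1},{"x":0,"y":0,"z":0,"rx":0,"ry":0,"rz":0,"fingers":1},{"x":0,"y":0,"z":0,"rx":0,"ry":0,"rz":0,"fingers":1},{"x":0,"y":0,"z":0,"rx":0,"ry":0,"rz":0,"fingers":1},{"x":0,"y":0,"z":0,"rx":0,"ry":0,"rz":0,"fingers":1}]'

```text
time_s: 11.97
position: [0.5393, 0.0945, 0.1378]
tool_rot: [-0.186, 0.983, 0.001, 0.001]
ft_force: [-3.2, 4.2, 3.2]
width: 0.0101
```

move_arm --plan '[{"x":0,"y":0,"z":0,"rx":0,"ry":0,"rz":0,"fingers":1},{"x":0,"y":0,"z":0,"rx":0,"ry":0,"rz":-6,"fingers":1},{"x":0,"y":0,"z":0,"rx":0,"ry":0,"rz":-12,"fingers":1},{"x":0,"y":0,"z":0,"rx":0,"ry":0,"rz":-18,"fingers":1},{"x":0,"y":0,"z":0,"rx":0,"ry":0,"rz":-24,"fingers":1}]'

```text
time_s: 12.38
position: [0.5394, 0.0944, 0.1378]
tool_rot: [-0.388, 0.921, 0.0, 0.001]
ft_force: [-2.1, 3.9, 2.5]
width: 0.0101
```

move_arm --plan '[{"x":0,"y":0,"z":0,"rx":0,"ry":0,"rz":-6,"fingers":1},{"x":0,"y":0,"z":0,"rx":0,"ry":0,"rz":-12,"fingers":1},{"x":0,"y":0,"z":0,"rx":0,"ry":0,"rz":-18,"fingers":1},{"x":0,"y":0,"z":0,"rx":0,"ry":0,"rz":-24,"fingers":1},{"x":0,"y":0,"z":0,"rx":0,"ry":0,"rz":-30,"fingers":1}]'

```text
time_s: 12.8
position: [0.5396, 0.0944, 0.1378]
tool_rot: [-0.614, 0.79, -0.0, 0.002]
ft_force: [-1.1, 2.9, 1.7]
width: 0.0099
```

move_arm --plan '[{"x":0,"y":0,"z":0,"rx":0,"ry":0,"rz":-5,"fingers":1},{"x":0,"y":0,"z":0,"rx":0,"ry":0,"rz":-10,"fingers":1},{"x":0,"y":0,"z":0,"rx":0,"ry":0,"rz":-14,"fingers":1},{"x":0,"y":0,"z":0,"rx":0,"ry":0,"rz":-18,"fingers":1},{"x":0,"y":0,"z":0,"rx":0,"ry":0,"rz":-18,"fingers":1}]'

```text
time_s: 13.22
position: [0.5397, 0.0945, 0.1378]
tool_rot: [0.729, -0.685, 0.0, -0.002]
ft_force: [-1.1, 4.5, 4.0]
width: 0.0098
```

```bash
python3 - <<'E'
from h import *
s=observe();print(s["ft_force"],s["ft_torque"],s["joint_positions"],rel([.413,.314,.25],23,s))
E
```

```text
[-1.11299051  4.47912981  3.98984137] [ 1.64180409  0.51187632 -0.77678868] [ 5.30842494e-01  2.45973155e-01 -4.16578729e-01 -1.40965824e-04
 -9.04793164e-01 -4.69188733e-01] (array([-22.71,  11.26, -11.22]), np.float64(-86.47233502413319), np.float64(70.5276649758668))
```

move_arm --plan '[{"x":0,"y":0,"z":0,"rx":0,"ry":0,"rz":0,"fingers":0.2},{"x":0,"y":0,"z":0,"rx":0,"ry":0,"rz":0,"fingers":0.2},{"x":0,"y":0,"z":-3,"rx":0,"ry":0,"rz":0,"fingers":0},{"x":0,"y":0,"z":-7,"rx":0,"ry":0,"rz":0,"fingers":-0.2},{"x":0,"y":0,"z":-10,"rx":0,"ry":0,"rz":-5,"fingers":-0.2}]'

```text
time_s: 13.63
position: [0.5388, 0.093, 0.2386]
tool_rot: [0.756, -0.654, 0.001, 0.0]
ft_force: [1.2, 0.3, 0.5]
width: 0.0513
```

move_arm --plan '[{"x":-3.5,"y":1.7,"z":0,"rx":0,"ry":0,"rz":-6.5,"fingers":-0.4},{"x":-7,"y":3.4,"z":0,"rx":0,"ry":0,"rz":-13,"fingers":-0.4},{"x":-10.5,"y":5.1,"z":0,"rx":0,"ry":0,"rz":-20,"fingers":-0.4},{"x":-14,"y":6.8,"z":0,"rx":0,"ry":0,"rz":-27,"fingers":-0.4},{"x":-17,"y":8.5,"z":0,"rx":0,"ry":0,"rz":-34,"fingers":-0.4}]'

```text
time_s: 14.05
position: [0.4287, 0.2505, 0.2366]
tool_rot: [0.916, -0.402, 0.0, -0.0]
ft_force: [0.6, 0.9, 0.1]
width: 0.0599
```

move_arm --plan '[{"x":0,"y":0,"z":0,"rx":0,"ry":0,"rz":-6.5,"fingers":-0.4},{"x":0,"y":0,"z":0,"rx":0,"ry":0,"rz":-13,"fingers":-0.4},{"x":0,"y":0,"z":0,"rx":0,"ry":0,"rz":-20,"fingers":-0.4},{"x":0,"y":0,"z":0,"rx":0,"ry":0,"rz":-27,"fingers":-0.4},{"x":0,"y":0,"z":0,"rx":0,"ry":0,"rz":-34,"fingers":-0.4}]'

```text
time_s: 14.47
position: [0.4297, 0.2492, 0.2364]
tool_rot: [0.993, -0.116, 0.0, 0.0]
ft_force: [0.8, 0.5, -1.1]
width: 0.0599
```

```bash
python3 - <<'E'
from h import *
s=observe();print(s["time_s"],s["position"],s["joint_positions"],rel([.413,.314,.2],23,s))
E
```

```text
14.4667 [0.42968909 0.24920097 0.23637704] [ 9.22458353e-01  6.92389537e-02 -3.84951402e-01  6.72482238e-04
 -1.11707294e+00  4.15454019e-01] (array([-3.12, -5.92,  3.63]), np.float64(-13.326364209881005), np.float64(-36.32636420988101))
```

move_arm --plan '[{"x":-0.7,"y":-1.2,"z":0,"rx":0,"ry":0,"rz":-7,"fingers":-0.4},{"x":-1.4,"y":-2.4,"z":0,"rx":0,"ry":0,"rz":-14,"fingers":-0.4},{"x":-2,"y":-3.6,"z":1,"rx":0,"ry":0,"rz":-21,"fingers":-0.4},{"x":-2.6,"y":-4.8,"z":2,"rx":0,"ry":0,"rz":-28,"fingers":-0.4},{"x":-3.1,"y":-5.9,"z":3,"rx":0,"ry":0,"rz":-35,"fingers":-0.4}]'

```text
time_s: 14.88
position: [0.4135, 0.3144, 0.2062]
tool_rot: [0.982, 0.188, 0.0, 0.0]
ft_force: [0.0, -0.3, -0.6]
width: 0.0598
```

move_arm --plan '[{"x":0,"y":0,"z":0,"rx":0,"ry":0,"rz":-1.3,"fingers":-0.4},{"x":0,"y":0,"z":0,"rx":0,"ry":0,"rz":-1.3,"fingers":-0.4}]'

```text
time_s: 15.05
position: [0.4133, 0.3138, 0.2058]
tool_rot: [0.981, 0.196, -0.0, 0.001]
ft_force: [0.1, -0.2, 0.5]
width: 0.0597
```

```bash
python3 - <<'E'
from h import *
s,K,im=snap("w7");print(s["time_s"],s["position"],s["joint_positions"],rel([.413,.314,.09],23,s))
b=im.astype(int);m,c,a=pick((b[...,0]>b[...,1]+30)&(b[...,0]>b[...,2]+30),(256,220))
p,i=fitbox(m,K,[.413,.314,.42],.034,.010,.054,.086);print(c,a,p,np.degrees(p[2]),i)
big=cv2.resize(im,None,fx=1.5,fy=1.5,interpolation=cv2.INTER_CUBIC)
boxlines(big,K,p[:2],np.degrees(p[2]),.034,.010,.086,(0,255,0),1.5)
boxlines(big,K,(.413,.314),23,.034,.01,.086,(0,0,255),1.5)
cv2.imwrite("pics/v8.png",big[140:520,180:600])
for z in(.086,.09): # top-face region: brightest blue
    r=cv2.minAreaRect(max(cv2.findContours(m.astype(np.uint8),0,2)[0],key=len));print(r)
E
```

```text
15.05 [0.41328619 0.3137972  0.20581291] [ 1.02834570e+00  1.33765316e-01 -3.85358280e-01  5.24686161e-04
 -1.05362744e+00  9.37515293e-01] (array([-0.  , -0.05, 11.58]), np.float64(22.650369771886275), np.float64(-0.3496302281137247))
[254.05189621 182.48103792] 501 [0.41413798 0.31456643 0.46450989] 26.6144560176198 0.8266087174415588
((253.98513793945312, 182.3514862060547), (45.274192810058594, 11.641935348510742), 84.2894058227539)
((253.98513793945312, 182.3514862060547), (45.274192810058594, 11.641935348510742), 84.2894058227539)
```

View pics/v8.png

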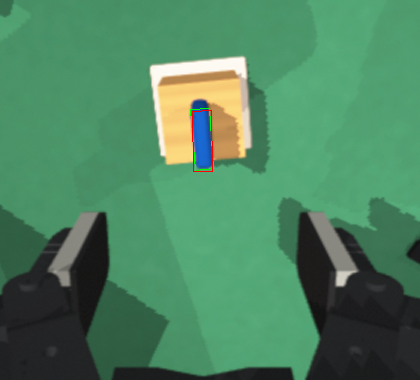

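move_arm --plan '[{"x":0.1,"y":-0.05,"z":3.5,"rx":0,"ry":0,"rz":-4,"fingers":-0.2},{"x":0.1,"y":-0.05,"z":7,"rx":0,"ry":0,"rz":-4,"fingers":-0.1},{"x":0.1,"y":-0.05,"z":10.5,"rx":0,"ry":0,"rz":-4,"fingers":0},{"x":0.1,"y":-0.05,"z":13,"rx":0,"ry":0,"rz":-4,"fingers":0.2},{"x":0.1,"y":-0.05,"z":13,"rx":0,"ry":0,"rz":-4,"fingers":0.4}]' --force 80

```text
time_s: 15.52
position: [0.4126, 0.3118, 0.0724]
tool_rot: [0.974, 0.229, -0.003, 0.002]
ft_force: [0.0, -1.4, -0.8]
width: 0.0261
```

move_arm --plan '[{"x":0,"y":0,"z":0,"rx":0,"ry":0,"rz":0,"fingers":0.6},{"x":0,"y":0,"z":0,"rx":0,"ry":0,"rz":0,"fingers":1},{"x":0,"y":0,"z":0,"rx":0,"ry":0,"rz":0,"fingers":1},{"x":0,"y":0,"z":0,"rx":0,"ry":0,"rz":0,"fingers":1},{"x":0,"y":0,"z":0,"rx":0,"ry":0,"rz":0,"fingers":1}]' --force 80

```text
time_s: 15.93
position: [0.4148, 0.3157, 0.0779]
tool_rot: [0.973, 0.231, 0.001, -0.001]
ft_force: [-1.4, 0.0, 6.2]
width: 0.0088
```

```bash
python3 - <<'E'
from h import *
s=observe();print(s["time_s"],s["position"],s["ft_force"],s["ft_torque"],s["width"],rel([.5598,-.0133,.2],11.2,s))
E
```

```text
15.9333 [0.41479954 0.31573592 0.0779407 ] [-1.38860271e+00  1.61105677e-03  6.18649511e+00] [-0.21556743  0.47221269 -0.00224423] 0.008791194109629056 (array([ -1.79,  35.89, -12.26]), np.float64(26.68282337963129), np.float64(15.482823379631299))
```

move_arm --plan '[{"x":0,"y":0,"z":-2,"rx":0,"ry":0,"rz":0,"fingers":1},{"x":0,"y":0,"z":-5,"rx":0,"ry":0,"rz":0,"fingers":1},{"x":0,"y":0,"z":-8.5,"rx":0,"ry":0,"rz":0,"fingers":1},{"x":0,"y":0,"z":-12,"rx":0,"ry":0,"rz":0,"fingers":1},{"x":0,"y":0,"z":-15.3,"rx":0,"ry":0,"rz":0,"fingers":1}]'

```text
time_s: 16.35
position: [0.4141, 0.3148, 0.2321]
tool_rot: [0.973, 0.231, 0.001, -0.001]
ft_force: [0.7, 0.8, -2.0]
width: 0.0083
```

move_arm --plan '[{"x":0,"y":3,"z":0,"rx":0,"ry":0,"rz":0,"fingers":1},{"x":0,"y":6.5,"z":0,"rx":0,"ry":0,"rz":0,"fingers":1},{"x":-0.5,"y":10,"z":0,"rx":0,"ry":0,"rz":0,"fingers":1},{"x":-0.5,"y":14,"z":0,"rx":0,"ry":0,"rz":0,"fingers":1},{"x":-1,"y":18,"z":0,"rx":0,"ry":0,"rz":0,"fingers":1}]'

```text
time_s: 16.77
position: [0.4867, 0.1485, 0.2303]
tool_rot: [0.973, 0.231, 0.001, -0.0]
ft_force: [1.1, 0.9, -0.8]
width: 0.008
```

move_arm --plan '[{"x":0,"y":4,"z":0,"rx":0,"ry":0,"rz":3,"fingers":1},{"x":0,"y":8,"z":0,"rx":0,"ry":0,"rz":6,"fingers":1},{"x":-0.4,"y":12,"z":0,"rx":0,"ry":0,"rz":9,"fingers":1},{"x":-0.8,"y":15.5,"z":0,"rx":0,"ry":0,"rz":12,"fingers":1},{"x":-0.8,"y":17.9,"z":0,"rx":0,"ry":0,"rz":15.5,"fingers":1}]'

```text
time_s: 17.18
position: [0.5596, -0.0168, 0.23]
tool_rot: [0.995, 0.095, 0.0, 0.0]
ft_force: [0.3, 0.8, -0.8]
width: 0.0083
```

move_arm --plan '[{"x":0,"y":0,"z":0,"rx":0,"ry":0,"rz":0,"fingers":1},{"x":0,"y":0,"z":0,"rx":0,"ry":0,"rz":0,"fingers":1}]'

```text
time_s: 17.35
position: [0.5595, -0.0152, 0.2295]
tool_rot: [0.995, 0.096, 0.0, -0.0]
ft_force: [-0.9, 1.0, 0.2]
width: 0.0084
```

```bash
python3 - <<'E'
from h import *
s,K,im=snap("w8");print(s["time_s"],s["position"],s["width"],rel([.5598,-.0133,.16],11.2,s))
big=cv2.resize(im,None,fx=1.5,fy=1.5,interpolation=cv2.INTER_CUBIC)
boxlines(big,K,(.5598,-.0133),11.2,.028,.028,.103,(0,0,255),1.5)
# bow top drawn in hypothetical: centred on tcp
p=s["position"];y=rel(p,None,s)[1];boxlines(big,K,p[:2],y,.034,.010,p[2]+.013,(0,255,0),1.5)
cv2.imwrite("pics/v9.png",big)
im=viewer.read_camera("scene");m=viewer.masks_of("scene","key");print([(a["conf"],a["rect"]) for a in m])
E
```

```text
17.35 [ 0.55945719 -0.01523049  0.22953925] 0.008412256048764558 (array([ 0.07, -0.18,  6.95]), np.float64(11.029256679000508), np.float64(-0.17074332099949174))
[(0.51, [256.8, 158.6, -0.2, 24.1])]
```

View pics/v9.png

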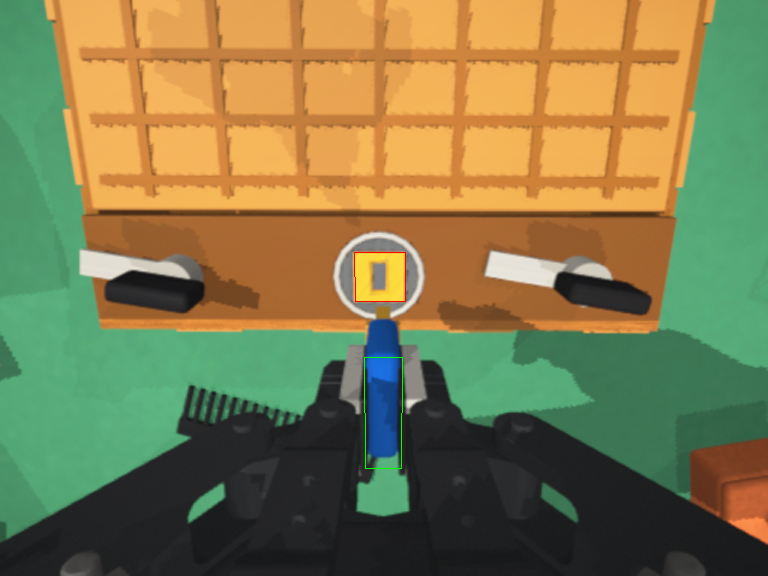

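```bash
python3 - <<'E'
from h import *
im=cv2.imread("pics/w8.png");K=dict(np.load("w8.npz"));hsv=cv2.cvtColor(im,cv2.COLOR_BGR2HSV).astype(int)
T=np.array([.55946,-.01523,.22954]);y=np.radians(11.03);X=np.array([np.cos(y),np.sin(y)]);Y=np.array([np.sin(y),-np.cos(y)])
b=im.astype(int);m,c,a=pick((b[...,0]>b[...,1]+30)&(b[...,0]>b[...,2]+30),(254,260))
for dz in(.029,.033):
    o=T[2]-dz;p,i=fitbox(m,K,[T[0],T[1],y],.034,.010,o+.009,o+.041);d=p[:2]-T[:2];print(dz,"key in tool mm",d@X*1e3,d@Y*1e3,np.degrees(p[2]),i)
g=(hsv[...,1]>150)&(hsv[...,2]>150)&(abs(hsv[...,0]-23)<6)
m,c,a=pick(g,(253,184));cn=max(cv2.findContours(m.astype(np.uint8),0,2)[0],key=len);r=cv2.minAreaRect(cn);w=toworld(None,r[0],.103,K)[0];print("plug",r,w)
sub=im[174:196,243:266];gr=(m[174:196,243:266]<.5)
M=np.zeros((384,512),np.uint8);cv2.drawContours(M,[cn],-1,1,-1);M=(M>0)&(m<.5);n,l,st,ce=cv2.connectedComponentsWithStats(M.astype(np.uint8));i=1+np.argmax(st[1:,4]);ws=toworld(None,ce[i],.1,K)[0];print("slot",st[i],ce[i],ws)
for q in(w,ws): print("from TCP mm",(q-T)[:2]@X*1e3,(q-T)[:2]@Y*1e3)
# blade lateral
rows=range(203,214)
for r_ in rows:
    cc=np.where((hsv[r_,240:270,0]>15)&(hsv[r_,240:270,0]<32)&(hsv[r_,240:270,1]>100))[0];print(r_,(cc.min()+240,cc.max()+240,len(cc)) if len(cc) else None,end=' ')
print(proj(None,[[*(T[:2]+0*X),T[2]-.065],[*(T[:2]+.0045*X),T[2]-.065],[*(T[:2]+.007*X),T[2]-.055]],K))
E
```

```text
0.029 key in tool mm -0.41032087522322264 -0.3962573191730721 10.172036030976534 0.7718096375465393
0.033 key in tool mm -1.7906431109983132 -0.037904898540372954 10.920579057800254 0.8196010589599609
plug ((252.5, 184.0), (32.0, 33.0), 90.0) [ 0.55989059 -0.01322446  0.103     ]
slot [248 175  10  18 173] [252.31791908 183.35260116] [ 0.55960273 -0.01310384  0.1       ]
from TCP mm 0.8063393676720177 -1.8861100554304493
from TCP mm 0.5468808959558064 -2.059574031626867
203 None 204 (np.int64(251), np.int64(259), 9) 205 (np.int64(251), np.int64(259), 9) 206 (np.int64(251), np.int64(259), 9) 207 (np.int64(251), np.int64(259), 9) 208 (np.int64(251), np.int64(259), 9) 209 (np.int64(251), np.int64(259), 9) 210 (np.int64(251), np.int64(259), 9) 211 (np.int64(251), np.int64(259), 9) 212 None 213 (np.int64(245), np.int64(245), 1) [[254.77651594 210.48185064]
 [254.7728245  203.84066577]
 [254.76861476 205.26350677]]
```

move_arm --plan '[{"x":0.1,"y":-0.2,"z":2,"rx":0,"ry":0,"rz":0,"fingers":1},{"x":0.1,"y":-0.2,"z":4,"rx":0,"ry":0,"rz":0,"fingers":1},{"x":0.1,"y":-0.2,"z":5.2,"rx":0,"ry":0,"rz":0,"fingers":1},{"x":0.1,"y":-0.2,"z":5.2,"rx":0,"ry":0,"rz":0,"fingers":1},{"x":0.1,"y":-0.2,"z":5.2,"rx":0,"ry":0,"rz":0,"fingers":1}]'

```text
time_s: 17.92
position: [0.5596, -0.0109, 0.1774]
tool_rot: [0.995, 0.098, -0.0, 0.0]
ft_force: [0.9, 0.5, -0.4]
width: 0.0086
```

```bash
python3 - <<'E'
from h import *
s=observe();print(s["ft_force"],s["ft_torque"],rel([.5601,-.0132,.16],11.2,s))
E
```

```text
[ 0.88888022  0.50010618 -0.37660271] [ 0.01501335 -0.07872752 -0.04815616] (array([0.  , 0.24, 1.74]), np.float64(11.302722762815872), np.float64(0.10272276281587267))
```

move_arm --plan '[{"x":0,"y":0.2,"z":0,"rx":0,"ry":0,"rz":0,"fingers":1},{"x":0,"y":0.2,"z":0,"rx":0,"ry":0,"rz":0,"fingers":1},{"x":0,"y":0.2,"z":0,"rx":0,"ry":0,"rz":0,"fingers":1},{"x":0,"y":0.2,"z":0,"rx":0,"ry":0,"rz":0,"fingers":1},{"x":0,"y":0.2,"z":0,"rx":0,"ry":0,"rz":0,"fingers":1}]'

```text
time_s: 18.33
position: [0.5605, -0.0137, 0.1778]
tool_rot: [0.995, 0.097, 0.0, -0.0]
ft_force: [1.2, 0.4, -0.4]
width: 0.0082
```

```bash
python3 - <<'E'
from h import *
s,K,im=snap("w9");print(s["position"],rel([.5601,-.0132,.16],11.2,s))
big=cv2.resize(im,None,fx=1.5,fy=1.5,interpolation=cv2.INTER_CUBIC)
T=s["position"];y=rel(T,None,s)[1]
boxlines(big,K,(.5598,-.0132),11.2,.028,.028,.103,(0,0,255),1.5)
boxlines(big,K,T[:2],y,.009,.0045,T[2]-.065,(0,255,0),1.5)
cv2.imwrite("pics/v10.png",cv2.resize(big[230:480,200:560],None,fx=2,fy=2))
E
```

```text
[ 0.56051608 -0.01368014  0.17780387] (array([-0.03, -0.06,  1.78]), np.float64(11.183527397126882), np.float64(-0.016472602873122355))
```

View pics/v10.png

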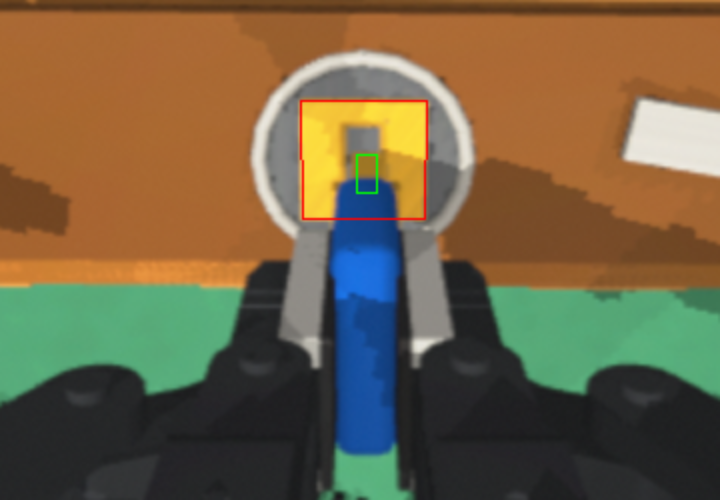

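move_arm --plan '[{"x":0,"y":-0.07,"z":0,"rx":0,"ry":0,"rz":0,"fingers":1},{"x":0,"y":-0.07,"z":0.5,"rx":0,"ry":0,"rz":0,"fingers":1},{"x":0,"y":-0.07,"z":0.9,"rx":0,"ry":0,"rz":0,"fingers":1},{"x":0,"y":-0.07,"z":1.2,"rx":0,"ry":0,"rz":0,"fingers":1},{"x":0,"y":-0.07,"z":1.5,"rx":0,"ry":0,"rz":0,"fingers":1}]'

```text
time_s: 18.8
position: [0.5606, -0.0129, 0.162]
tool_rot: [0.995, 0.098, 0.0, 0.0]
ft_force: [0.7, 1.0, -0.1]
width: 0.0082
```

```bash
python3 - <<'E'
from h import *
s=observe();print(s["position"],s["ft_force"],s["ft_torque"],rel([.5601,-.0132,.16],11.2,s))
E
```

```text
[ 0.56057872 -0.01294308  0.16199187] [ 0.65907242  1.02862088 -0.10717995] [ 0.09515951 -0.50237408  0.03223158] (array([-0.05,  0.02,  0.2 ]), np.float64(11.192191747545648), np.float64(-0.007808252454353237))
```

move_arm --plan '[{"x":0,"y":0,"z":0.3,"rx":0,"ry":0,"rz":0,"fingers":1},{"x":0,"y":0,"z":0.6,"rx":0,"ry":0,"rz":0,"fingers":1},{"x":0,"y":0,"z":0.9,"rx":0,"ry":0,"rz":0,"fingers":1},{"x":0,"y":0,"z":1.2,"rx":0,"ry":0,"rz":0,"fingers":1},{"x":0,"y":0,"z":1.2,"rx":0,"ry":0,"rz":0,"fingers":1}]'

```text
time_s: 19.22
position: [0.5605, -0.013, 0.1499]
tool_rot: [0.995, 0.097, 0.0, -0.0]
ft_force: [3.2, -0.3, -1.5]
width: 0.0084
```

move_arm --plan '[{"x":0,"y":0,"z":0.3,"rx":0,"ry":0,"rz":0,"fingers":1},{"x":0,"y":0,"z":0.6,"rx":0,"ry":0,"rz":0,"fingers":1},{"x":0,"y":0,"z":0.8,"rx":0,"ry":0,"rz":0,"fingers":1},{"x":0,"y":0,"z":1,"rx":0,"ry":0,"rz":0,"fingers":1},{"x":0,"y":0,"z":1,"rx":0,"ry":0,"rz":0,"fingers":1}]'

```text
time_s: 19.63
position: [0.5606, -0.013, 0.1404]
tool_rot: [0.995, 0.098, 0.0, 0.0]
ft_force: [2.3, -1.4, 2.3]
width: 0.0081
```

move_arm --plan '[{"x":0,"y":0,"z":0.2,"rx":0,"ry":0,"rz":0,"fingers":1},{"x":0,"y":0,"z":0.4,"rx":0,"ry":0,"rz":0,"fingers":1},{"x":0,"y":0,"z":0.5,"rx":0,"ry":0,"rz":0,"fingers":1},{"x":0,"y":0,"z":0.6,"rx":0,"ry":0,"rz":0,"fingers":1},{"x":0,"y":0,"z":0.6,"rx":0,"ry":0,"rz":0,"fingers":1}]'

```text
time_s: 20.05
position: [0.5607, -0.013, 0.1358]
tool_rot: [0.995, 0.098, 0.001, 0.0]
ft_force: [-2.5, 0.8, 15.1]
width: 0.008
```

move_arm --plan '[{"x":0,"y":0,"z":0.1,"rx":0,"ry":0,"rz":0,"fingers":1},{"x":0,"y":0,"z":0.15,"rx":0,"ry":0,"rz":0,"fingers":1},{"x":0,"y":0,"z":0.2,"rx":0,"ry":0,"rz":0,"fingers":1},{"x":0,"y":0,"z":0.2,"rx":0,"ry":0,"rz":0,"fingers":1}]' --force 110

```text
time_s: 20.38
position: [0.5608, -0.0131, 0.1357]
tool_rot: [0.995, 0.098, 0.001, 0.0]
ft_force: [-8.5, 2.7, 31.0]
width: 0.0077
```

move_arm --plan '[{"x":-0.1,"y":0,"z":0,"rx":0,"ry":0,"rz":1.5,"fingers":1},{"x":-0.1,"y":0,"z":0,"rx":0,"ry":0,"rz":-1.5,"fingers":1},{"x":-0.1,"y":0.05,"z":0,"rx":0,"ry":0,"rz":1.5,"fingers":1},{"x":-0.1,"y":-0.05,"z":0,"rx":0,"ry":0,"rz":0,"fingers":1},{"x":-0.1,"y":0,"z":0,"rx":0,"ry":0,"rz":0,"fingers":1}]'

```text
time_s: 20.8
position: [0.5607, -0.0132, 0.1357]
tool_rot: [0.995, 0.099, 0.002, 0.0]
ft_force: [-6.5, 3.3, 28.2]
width: 0.0078
```

```bash
python3 - <<'E'
from h import *
s,K,im=snap("w10");print(s["position"],s["ft_force"],s["ft_torque"],rel([.5601,-.0132,.13],11.2,s),s["joint_positions"])
sc=viewer.read_camera("scene")[:,:,::-1];cv2.imwrite("pics/s1.png",sc)
a=cv2.resize(im[110:290,170:345],(583,600),interpolation=cv2.INTER_CUBIC)
# predicted scene rows of bow top for origin .103 / .107
print(proj("scene",[[.56,-.0132,z] for z in (.144,.148,.103)]))
p=s["position"];b=im.astype(int);m,c,ar=pick((b[...,0]>b[...,1]+30)&(b[...,0]>b[...,2]+30),(254,260))
for o in(.103,.107):
    q,i=fitbox(m,K,[p[0],p[1],.195],.034,.010,o+.009,o+.041);print(o,q,i)
cv2.imwrite("pics/v11.png",a)
E
```

```text
[ 0.56074163 -0.01319048  0.13571461] [-6.50330047  3.26636653 28.24787313] [1.25392873 2.4587411  0.05625359] (array([-0.07, -0.01,  0.57]), np.float64(11.340075697588597), np.float64(0.14007569758859972)) [ 0.32664826  0.26746592 -0.39277581  0.00218735 -0.90656435  1.44072226]
[[257.67421051 178.0922916 ]
 [257.66581148 176.81692494]
 [257.75831226 190.86288645]]
0.103 [ 0.55813811 -0.01426154  0.23406082] 0.785284161567688
0.107 [ 0.56038825 -0.0133618   0.21714993] 0.7377272844314575
```

View pics/v11.png

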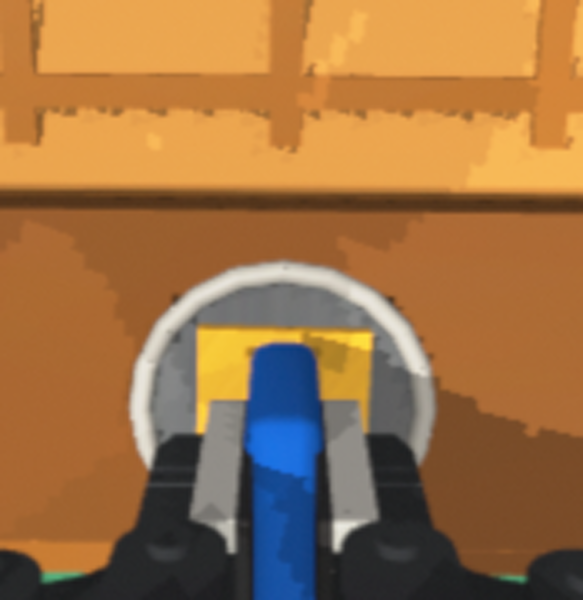

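move_arm --plan '[{"x":-0.1,"y":0,"z":0,"rx":0,"ry":0,"rz":0,"fingers":1},{"x":-0.1,"y":0,"z":0,"rx":0,"ry":0,"rz":-1,"fingers":1},{"x":-0.1,"y":0,"z":0,"rx":0,"ry":0,"rz":1,"fingers":1},{"x":-0.1,"y":0,"z":0,"rx":0,"ry":0,"rz":0,"fingers":1}]'

```text
time_s: 21.23
position: [0.5606, -0.0132, 0.1358]
tool_rot: [0.995, 0.097, 0.003, 0.0]
ft_force: [-2.8, 2.3, 25.4]
width: 0.0079
```

move_arm --plan '[{"x":0,"y":0.01,"z":0,"rx":0,"ry":0,"rz":4,"fingers":1},{"x":0,"y":0.02,"z":0,"rx":0,"ry":0,"rz":9,"fingers":1},{"x":0,"y":0.02,"z":0,"rx":0,"ry":0,"rz":15,"fingers":1},{"x":0,"y":0.02,"z":0,"rx":0,"ry":0,"rz":15,"fingers":1}]'

```text
time_s: 21.57
position: [0.5606, -0.0133, 0.1357]
tool_rot: [0.999, -0.036, 0.003, -0.0]
ft_force: [-2.0, 1.2, 25.1]
width: 0.0075
```

```bash
python3 - <<'E'
from h import *
s=observe();print(s["position"],s["ft_force"],s["ft_torque"],rel([.5601,-.0132,.13],11.2,s),s["width"])
E
```

```text
[ 0.56058208 -0.01332924  0.13573517] [-1.96791809  1.15145707 25.10493692] [ 0.40297882  1.1016787  -0.01078247] (array([-0.05, -0.01,  0.57]), np.float64(-4.092265418342366), np.float64(-15.292265418342367)) 0.0075444412087986605
```

move_arm --plan '[{"x":0,"y":0.01,"z":0,"rx":0,"ry":0,"rz":6,"fingers":1},{"x":0,"y":0.02,"z":0,"rx":0,"ry":0,"rz":12,"fingers":1},{"x":0,"y":0.03,"z":0,"rx":0,"ry":0,"rz":18,"fingers":1},{"x":-0.01,"y":0.04,"z":0,"rx":0,"ry":0,"rz":24,"fingers":1},{"x":-0.01,"y":0.04,"z":0,"rx":0,"ry":0,"rz":30,"fingers":1}]'

```text
time_s: 21.98
position: [0.5605, -0.0136, 0.1358]
tool_rot: [0.956, -0.293, 0.003, -0.001]
ft_force: [-3.2, 1.9, 25.2]
width: 0.0078
```

move_arm --plan '[{"x":0,"y":0.01,"z":0,"rx":0,"ry":0,"rz":6,"fingers":1},{"x":0,"y":0.02,"z":0,"rx":0,"ry":0,"rz":12,"fingers":1},{"x":0,"y":0.03,"z":0,"rx":0,"ry":0,"rz":18,"fingers":1},{"x":-0.01,"y":0.04,"z":0,"rx":0,"ry":0,"rz":24,"fingers":1},{"x":-0.01,"y":0.04,"z":0,"rx":0,"ry":0,"rz":30,"fingers":1}]'

```text
time_s: 22.4
position: [0.5602, -0.0138, 0.1358]
tool_rot: [0.848, -0.53, 0.002, -0.002]
ft_force: [-2.6, 3.2, 25.6]
width: 0.0078
```

```bash
python3 - <<'E'
from h import *
s=observe();print(s["position"],s["ft_force"],s["ft_torque"],rel([.5600,-.0141,.13],11.2-90,s),s["width"],s["joint_positions"])
E
```

```text
[ 0.56021318 -0.01377073  0.13576826] [-2.62881967  3.20517733 25.58907681] [0.86894998 1.25745043 0.10698244] (array([0.02, 0.04, 0.58]), np.float64(-64.00907568439112), np.float64(14.790924315608876)) 0.0077735490853663184 [ 0.3257672   0.26575319 -0.39497036  0.00189463 -0.90427795  0.12669911]
```

move_arm --plan '[{"x":0,"y":0.01,"z":0,"rx":0,"ry":0,"rz":4,"fingers":1},{"x":0,"y":0.02,"z":0,"rx":0,"ry":0,"rz":8,"fingers":1},{"x":0,"y":0.02,"z":0,"rx":0,"ry":0,"rz":12,"fingers":1},{"x":0,"y":0.02,"z":0,"rx":0,"ry":0,"rz":15,"fingers":1},{"x":0,"y":0.02,"z":0,"rx":0,"ry":0,"rz":17,"fingers":1}]'

```text
time_s: 22.82
position: [0.5601, -0.0138, 0.1358]
tool_rot: [0.761, -0.649, 0.002, -0.002]
ft_force: [-2.3, 1.9, 24.4]
width: 0.0079
```

move_arm --plan '[{"x":0,"y":0,"z":0,"rx":0,"ry":0,"rz":0,"fingers":1},{"x":0,"y":0,"z":0,"rx":0,"ry":0,"rz":0,"fingers":1}]'

```text
time_s: 22.98
position: [0.5601, -0.0138, 0.1357]
tool_rot: [0.762, -0.648, 0.002, -0.002]
ft_force: [-2.7, 2.2, 23.7]
width: 0.0078
```

```bash
python3 - <<'E'
from h import *
s,K,im=snap("w11");print(s["position"],s["ft_force"],s["ft_torque"],rel([.5600,-.0141,.13],11.2-90,s),s["width"])
sc=viewer.read_camera("scene")[:,:,::-1];old=cv2.imread("pics/s1.png")
for q in["flap","key"]: print(q,[(m["conf"],m["rect"]) for m in viewer.masks_of("scene",q)][:2])
a=cv2.resize(sc[130:280,170:350],(540,450),interpolation=cv2.INTER_CUBIC)
b=cv2.resize(im,(256,192));a=cv2.resize(a,(480,400));canvas=np.zeros((400,780,3),np.uint8);canvas[:,:480]=a;canvas[:225,480:]=cv2.resize(im,(300,225));cv2.imwrite("pics/v12.png",canvas)
E
```

```text
[ 0.5601369  -0.01379733  0.13574397] [-2.7014679   2.24443653 23.73155419] [0.96027595 0.92973069 0.11700361] (array([0.03, 0.02, 0.57]), np.float64(-80.72511776622568), np.float64(-1.9251177662256822)) 0.00784691411915988
flap [(0.72, [260.4, 214.1, 131.5, 45.9])]
key []
```

move_arm --plan '[{"x":0,"y":0,"z":0,"rx":0,"ry":0,"rz":2,"fingers":1},{"x":0,"y":0,"z":0,"rx":0,"ry":0,"rz":4,"fingers":1},{"x":0,"y":0,"z":0,"rx":0,"ry":0,"rz":5,"fingers":1},{"x":0,"y":0,"z":0,"rx":0,"ry":0,"rz":5,"fingers":1},{"x":0,"y":0,"z":0,"rx":0,"ry":0,"rz":5,"fingers":1}]'

```text
time_s: 23.6
position: [0.5602, -0.0138, 0.1358]
tool_rot: [0.733, -0.68, 0.002, -0.002]
ft_force: [-2.3, 2.8, 24.8]
width: 0.0078
```

```bash
python3 - <<'E'
from h import *
s=observe();print(s["position"],s["ft_force"],s["ft_torque"],rel([.5600,-.0141,.13],11.2-90,s),s["width"])
# flap front edge and caddy edges in the scene; expected px of flap front corners/edge for angle 0 vs .27
im=viewer.read_camera("scene");m=viewer.masks_of("scene","flap")[0];print(m["conf"],m["rect"])
y=np.radians(11.1);X=np.array([np.cos(y),np.sin(y)]);Y=np.array([-np.sin(y),np.cos(y)]);O=np.array([.5598,-.0132])+.068*X
for z in(.102,.135):
    e=np.array([[*(O-.033*X+b*Y),z] for b in(-.15,.15)]);print(z,proj("scene",e))
r=m["region"];print([(c,int(np.where(r[:,c])[0].min()),int(np.where(r[:,c])[0].max())) for c in range(200,322,15) if r[:,c].any()])
for q,cam in[("comb","top"),("tumbler","top"),("cream_jar","top"),("dropper","top"),("soap_cage","top"),("ceramic_box","top"),("bolt_left","top")]:
    if q=="comb": viewer.read_camera("top")
    print(q,[(round(float(a["conf"]),2),np.round(a["rect"]).tolist()) for a in viewer.masks_of(cam,q)][:2])
E
```

```text
[ 0.56017611 -0.01383356  0.13577089] [-2.3457015   2.80182582 24.81390628] [0.83921956 0.93937683 0.14258483] (array([0.03, 0.02, 0.58]), np.float64(-85.71134985417014), np.float64(-6.91134985417014)) 0.0077568807632847235
0.7 [259.9, 214.0, 132.2, 45.2]
0.102 [[200.81773351 201.22986271]
 [315.58363033 196.57258237]]
0.135 [[199.73568657 190.84985855]
 [316.52923627 186.25195926]]
[(200, 194, 235), (215, 192, 234), (230, 192, 232), (245, 191, 232), (260, 191, 232), (275, 190, 232), (290, 190, 231), (305, 189, 229), (320, 195, 230)]
comb [(0.81, [243.0, 262.0, 42.0, 19.0])]
tumbler [(0.62, [412.0, 215.0, 30.0, 28.0]), (0.27, [250.0, 158.0, 105.0, 40.0])]
cream_jar [(0.79, [107.0, 210.0, 21.0, 18.0])]
dropper [(0.6, [142.0, 160.0, 17.0, 16.0])]
soap_cage [(0.97, [372.0, 170.0, 30.0, 45.0])]
ceramic_box [(0.57, [369.0, 248.0, 31.0, 30.0])]
bolt_left [(0.41, [218.0, 206.0, 15.0, 13.0])]
```

move_arm --plan '[{"x":0,"y":0,"z":0,"rx":0,"ry":0,"rz":1.5,"fingers":1},{"x":0,"y":0,"z":0,"rx":0,"ry":0,"rz":3,"fingers":1},{"x":0,"y":0,"z":0,"rx":0,"ry":0,"rz":3,"fingers":1},{"x":0,"y":0,"z":0,"rx":0,"ry":0,"rz":3,"fingers":1}]'

```text
time_s: 24.43
position: [0.56, -0.0139, 0.1357]
tool_rot: [0.715, -0.699, 0.002, -0.002]
ft_force: [-2.9, 2.0, 24.3]
width: 0.0077
```

```bash
python3 - <<'E'
from h import *
s=observe();print(s["position"],s["ft_force"],s["ft_torque"],rel([.5600,-.0141,.13],11.2-90,s),s["width"])
im=viewer.read_camera("scene");m=viewer.masks_of("scene","flap")[0];r=m["region"];print(m["rect"],[(c,int(np.where(r[:,c])[0].min()),int(np.where(r[:,c])[0].max())) for c in range(200,322,15) if r[:,c].any()])
g0=cv2.imread("pics/scene0.png");print("start rect 218,34")
E
```

```text
[ 0.56000088 -0.01392802  0.13574475] [-2.87220582  2.02445551 24.34332426] [0.79527157 1.12163594 0.34857406] (array([0.02, 0.  , 0.57]), np.float64(-88.6971961812493), np.float64(-9.8971961812493)) 0.007681544726224104
[276.4, 181.1, 24.5, 3.1] [(275, 180, 184)]
start rect 218,34
```

```bash
python3 - <<'E'
from station import workorder
print(workorder.sign_off())
E
```

```text
the job is handed in; nothing more can be done
None
```

I opened both bolts, pushed the key home, turned it a quarter turn clockwise to the stop, and handed the job in at about 24.5 s. The key was still gripped (110 N) and held turned, with about 24 N pushing it down.

- **Bolts:** both knobs were turned to a commanded end angle of about 91–93°. The left gave a clear stop torque (0.78 N m). The right gave a weaker one (0.18 N m) before I turned it another 2°. A later wrist picture showed both tabs along the deck, clear of the flap.
- **Key:** it stopped rigidly at a tool height of 135.7 mm, and stayed there under up to 31 N and wiggling. I took this as the shoulder resting on the lock, because it fits the stand being 45 mm high, but I could not see the shoulder itself.
- **Turn:** the tool turned about 100°, including play in the slot. Torque rose to 0.35 N m over the last 3°, which I read as the end stop.
- **Flap:** before the last 3° of turning, the network's outline put its front edge about 26–33 mm up. I saw no sign of the arm touching the flap, because the wrist force did not change as it rose.
- **Bystanders:** none looked moved in the top camera. Only the comb's outline differed, narrower by a few pixels, with its centre shifted about 2.

Three checks failed or went unseen:
- On the right knob the first grip closed on the stem, so I raised it 8 mm and gripped again.
- The last flap outline came back wrong.
- My final combined picture was refused because I had reached the viewing limit.

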